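# Clamp a pillow-block bearing in its fixture

### The arm

A 6-joint arm with a two-finger parallel gripper is mounted at the origin on the work surface. World frame = base frame: x ahead of the robot, y to its left, z up, the work surface at z = 0. Lengths are in mm, angles in rad, forces in N, time in s.
With the tool pointing down it reaches from about 300 to 775 mm from the base axis. Payload 14.6 kg.
Tool frame: the origin (TCP) lies midway between the tips of the shut fingers; the grasp point (between the pads) lies 19 mm behind it (manip.grip_point_offset is the distance from the TCP to the grasp point, in mm); x points along the fingers, z is the direction in which the jaws open and shut, and the axes are right-handed (so a half turn about x gives the same grasp; the last joint's range is limited). The gripper opens to 94 mm and grips with 3 to 60 N. Pads are 16 mm wide; open, the fingers measure 119 mm over their backs; the gripper's body (75 mm by 177 mm) begins 78 mm behind the grasp point.
Start: joints at [-1.204, 0.3, 1.521, -0, 1.321, -0.067], TCP at [231.169, -499.049, 205.446] pointing down, gripper open.
Joint ranges: [-3.03, 3.03], [-0.79, 2.21], [0.23, 2.52], [-1.04, 4.18], [0, 3.07], [-2.55, 2.55]. Speed limits (rad/s): [2.22, 2.22, 2.57, 3.14, 3.14, 3.14].

### API

Orientations are given as [roll, pitch, yaw] about the fixed x, y, z axes, in that order (R = Rz(yaw) Ry(pitch) Rx(roll)).
In Python, from cell import manip, camera, calibration, order gives the robot as it stands.
- The arm moves only by the tool jog_arm, never from a script. Its arguments are lists of equal length, an entry for each row: "turn": the turn, a rotation vector about the tool's x, y, z in degrees, a list of three; "dp": the shift along the tool's x, y, z in cm, a list of three; "gripper": the closure, from 0 (fully open) to 1 (shut). In form: {"turn": [[ax, ay, az], ...], "dp": [[tx, ty, tz], ...], "gripper": [gripper, ...]}. A call has 1 to 8 rows; each row shifts and turns the pose as measured when the row begins, along the tool's axes as they then stand; what a row does not reach is not made up. A row lasts 1/8 s, in which the tool goes at most 62.5 mm and 10.7 degrees, less where a joint would pass 70% of its speed; a pose out of reach is approached as far as the arm can. A call is refused whole if a number of a shift passes 6.25 or a number of a turn 10.7, either way. A call with a gripper value outside its range is refused whole. The fingers move at their own pace and stop on an object; "grip_force" is the grip in N (left out, the last holds). Time passes only in rows, so rows that do not move let the fingers close. It gives the time, the measured TCP pose, the force and the opening at its end, in the units of the state.
- manip.read_state(): the state, without advancing time (a new reading comes with each control period).
- camera(name): name is "scene" or "top" or "wrist"; returns (picture, depth): 400x640x3 uint8, red, green, blue; 400x640 float32, mm along the optical axis (not along the pixel's ray), 0 where there is no reading.
- calibration(name): a dict with "K" (3x3 intrinsics, pixels), "world_from_camera" (4x4, takes a point from camera to world coordinates). Camera axes: x right, y down, z forward; pixel columns grow to the right and rows downward; lengths in mm; the calibration is good to about 2 mm. The wrist camera is an equidistant fisheye: a pixel r from the principal point sees the ray r / f radians off the axis. A picture is of the moment at which its call begins: read the wrist's pose just before it. calibration takes no time and is no camera call; for the wrist camera it gives the pose at the moment of the call.
- order.sign_off(): hands the job in, once; it reports no verdict.
The state is a dict: "clock": time; "joints": joint angles; "qd": joint speeds; "effort": joint torques, N m; "eef_pos": TCP position; "eef_rot": TCP orientation; "wrist_force": force on the tool from outside, world axes, zero at the start; "moment": the same for the moment, N m; "finger_gap": finger opening in mm.
Only numpy, scipy, OpenCV 4.12 (cv2) and the standard library are available. Lean on these libraries where they do the work, as an engineer would, in place of code of your own. Each camera call takes 0.05 s, during which the arm holds its last target.

### The job

Load the two-footed pillow-block bearing into the holding fixture: set it gently on the two rest strips and slide it fully home, square against the back rail and with its end touching the end stop's screw, without ramming either. Then push the toggle clamp's handle down over centre until it is fully home at its stop, so that the pad holds the bearing's foot; do not lean hard on the handle, and let go. Leave everything else on the bench where it is.

Things in the scene. Friction and masses are not known exactly. Their poses are not given: they have to be found in the camera images.
- bearing: Dark cast-iron pillow-block bearing, 0.6 kg, loose on the bench. Base 127 (its x) x 38 (its y) x 14 mm high, its two ends plain solid feet; in the middle a round-topped body 58 mm wide, 34 mm thick (y), 62 mm high overall, with flat parallel faces across y showing the bearing: grip these. Origin at the centre of its underside, z up. Fits either way round.
- fixture: Holding fixture fixed to the bench: steel plate 270 (its x) x 110 (its y) x 16 mm, origin at the centre of its underside, z up. Nest for the bearing on its +x half; toggle clamp on its -x half, its handle reaching beyond the -x end. The clamp moves in the plane y = 0; its arm's pivot is at x -76, z 52 mm.
- nest (a point): Point on the fixture where the centre of the bearing's underside would belong if the stop screw's head stood at x 0; axes as the fixture's, the bearing's long side along x. It lies at x 63.5, y 0, z 28 mm of the fixture. Fully home, the bearing's y and z are right and its x is -9 to +5 mm off, as the screw is set.
- rests: Two flat ground steel strips, each 32 mm (x) x 36 mm (y), 12 mm high above the plate, their tops at z 28 mm: the bearing's two feet stand on them. Origin on the plate's top above the fixture's origin.
- end_stop: Steel block on the clamp side of the nest with a stop screw and lock nut through it. Block 18 x 44 mm, top at z 44 mm, its face towards the nest at x -20 mm of the fixture. The screw's flat 13 mm head, at z 35 mm on the centre line, stands anywhere from x -9 to +5 mm, as the setter left it, and does not give: one end of the bearing's base butts against it. Origin at x 0 on the plate's top.
- back_rail: Low steel rail along the nest, 108 mm long (x), 16 mm thick, top at z 37 mm of the fixture. Its face towards the nest is the fixture's plane y = +19 mm: a long side of the bearing's base butts against it. Origin mid-face on the plate's top. The nest is open to -y and +x.
- clamp_pad: Rubber pad 18 mm across on the spindle of the clamp's arm, 88 mm from the arm's pivot. Open, it hangs some 35 mm or more above the nest's clamp-side end, overhanging it by up to 20 mm: set the bearing down 20 mm or more beyond x 0 of the fixture and slide it under. Shut, it presses with about 30 N on the foot beside the end stop, 7 to 21 mm in from the foot's end.
- clamp_handle: Hand lever of the clamp, 150 mm long, with a black rubber grip 80 mm long, 20 mm wide (its y, the fixture's y) and 18 mm thick. Origin at its hinge: x -126, y 0, z 33 mm of the fixture. It starts raised 55 to 69 degrees from shut, leaning away from the nest, and stays where left (about 3 N of drag). Pushed away from the nest and down about its hinge, it swings the arm and pad down.
- grip (a point): Middle of the grip: 115 mm from the hinge, 35 mm from the lever's end, 9 mm under its upper face. In its last 50 mm of travel the pad squeezes and the push rises to about 10 N, eases over centre, and some 14 mm further on meets a rigid stop, at about x -237, z 61 mm of the fixture, the lever rising 14 degrees towards its end. Let go before centre it springs back; after it, it may rest short.
- flange_unit: Oval two-bolt flange bearing lying flat, 112 x 60 mm, 31 mm high; a bystander
- ring_a: Loose steel bearing race, 52 mm across, 15 mm high; a bystander
- ring_b: A second loose steel race of the same size; a bystander
- screwdriver: Screwdriver lying on the bench, 190 mm; a bystander
- spanner: Spanner lying on the bench, 170 mm; a bystander
- fitting_a: Brass hose fitting standing on the bench, 22 mm across, 34 mm high; a bystander
- fitting_b: A second brass fitting of the same size; a bystander
Not all that is in view belongs to the job. Leave any yellow look-alike of the bearing alone.

How it is judged (in metres and radians):
On the way, in this order (a step that is already met when the one before it is completed fails the run):
1. the bearing stands square on the rest strips against the back rail, its end within reach of the stop screw, while the clamp is still open (y of bearing in the frame of nest between -0.0015 and 0.0015 m and z of bearing in the frame of nest between -0.0015 and 0.0015 m and angle between the x axis of bearing and the x axis of nest, either way round below 0.025 rad and z of grip in the frame of fixture above 0.115 m and x of bearing in the frame of nest between -0.011 and 0.007 m), for 0.2 s.
2. the handle is at its stop and the pad presses on the bearing (z of grip in the frame of fixture below 0.0635 m and contact force between clamp_pad and bearing above 15 N), for 0.2 s.
At the end, for the whole second after the job is handed in: Bearing flat on the rests and against the back rail (nest y, z within 1.5 mm, square within 0.025 rad, either way round) and touching the end stop's screw, at rest; grip's middle below 63.5 mm in the fixture frame (its stop is at 61.5); pad pressing on the bearing with over 15 N (all of step 2 and y of bearing in the frame of nest between -0.0015 and 0.0015 m and z of bearing in the frame of nest between -0.0015 and 0.0015 m and angle between the x axis of bearing and the x axis of nest, either way round below 0.025 rad and linear speed of bearing below 0.02 m/s and x of bearing in the frame of nest between -0.011 and 0.007 m and contact force between bearing and end_stop above 0.3 N).
It fails at once if the handle is pushed or squeezed with more than 30 N (contact force between anything else and clamp_handle above 30 N).
It fails at once if the bearing is rammed against the end stop with more than 20 N (contact force between bearing and end_stop above 20 N).
It fails at once if the bearing is rammed against the back rail with more than 20 N (contact force between bearing and back_rail above 20 N).
It fails at once if the bearing is dropped or rammed on to the rest strips with more than 80 N (contact force between bearing and rests above 80 N).
It fails at once if a bystander is moved by more than 25 mm (distance of any of flange_unit, ring_a, ring_b, screwdriver, spanner, fitting_a, fitting_b from where it was at the start of the episode above 0.025 m).
It also fails if it takes over 64 s, if anything falls off the work surface, if the arm or the gripper's body presses on something with over 40 N, if the wrist force passes 120 N, or if a joint passes its speed limit or range.

## Working session

There is one attempt and no reset: what is moved stays moved. The work goes in short steps, Python scripts to look and compute and a tool call to move; the robot and the scene stay as the last step left them, time stands still between calls to the robot, and variables do not carry over. Pictures are saved under pics/ and viewed, and the job is handed in when it is done.

Besides the shell and the picture viewer there is one more tool, called after "Request:" as name(argument=value, ...), one argument or row to a line, values as JSON. jog_arm: Moves the arm, as the interface text tells. Its arguments: {"type":"object","properties":{"turn":{"type":"array","items":{"type":"array","items":{"type":"number"}}},"dp":{"type":"array","items":{"type":"array","items":{"type":"number"}}},"gripper":{"type":"array","items":{"type":"number"}},"grip_force":{"type":"number"}},"required":["turn","dp","gripper"]}

```bash
ls; mkdir -p pics; cat > h.py <<'E'
import numpy as np, cv2
from cell import manip, camera, calibration, order
def save(n,im): cv2.imwrite('pics/'+n,cv2.cvtColor(im,cv2.COLOR_RGB2BGR))
def world(name,u,v,d):
    c=calibration(name);K=np.array(c['K']);T=np.array(c['world_from_camera'])
    p=np.array([(u-K[0,2])/K[0,0]*d,(v-K[1,2])/K[1,1]*d,d]); return T[:3,:3]@p+T[:3,3]
def ray(name,u,v,z):
    c=calibration(name);K=np.array(c['K']);T=np.array(c['world_from_camera'])
    r=T[:3,:3]@np.array([(u-K[0,2])/K[0,0],(v-K[1,2])/K[1,1],1]);o=T[:3,3]
    return o+r*(z-o[2])/r[2]
E
python3 - <<'E'
from h import *
print(manip.read_state())
for n in ['scene','top','wrist']:
    p,d=camera(n); save(n+'0.png',p); np.save(n+'0.npy',d); np.save(n+'0p.npy',p)
    c=calibration(n); print(n,c)
E
```

```text
pics
{'clock': 0.0, 'joints': array([-1.20358836e+00,  3.00466306e-01,  1.52154328e+00,  2.07304802e-05,
        1.32068152e+00, -6.66110236e-02]), 'qd': array([ 1.78749510e-05,  1.47913561e-03,  2.73668347e-03,  1.80412752e-03,
       -2.53412785e-04,  2.53160595e-04]), 'effort': array([ 8.67233175e-04, -5.31812954e+01, -3.52737844e+01,  7.08105136e-02,
        2.44845764e-02, -9.45825741e-05]), 'eef_pos': array([ 231.09625899, -498.8271742 ,  204.9049454 ]), 'eef_rot': array([3.05670355, 1.56969769, 1.91972107]), 'wrist_force': array([-0.07565366, -0.17216184,  0.41221157]), 'moment': array([ 0.03845644, -0.03934014,  0.03314175]), 'finger_gap': 94.27444029770919}
scene {'K': array([[401.15234948,   0.        , 327.37216016],
       [  0.        , 401.15234948, 199.38396277],
       [  0.        ,   0.        ,   1.        ]]), 'world_from_camera': array([[-4.55381810e-01,  6.10124549e-01, -6.48363664e-01,
         1.27653958e+03],
       [ 8.90286976e-01,  3.15395560e-01, -3.28503790e-01,
         3.49607777e+02],
       [ 4.06279396e-03, -7.26824377e-01, -6.86811341e-01,
        
[... 462 characters left out ...]
      [ 4.38106278e-03, -1.22088053e-01, -9.92509604e-01,
         1.27610487e+03],
       [ 0.00000000e+00,  0.00000000e+00,  0.00000000e+00,
         1.00000000e+00]])}
wrist {'K': array([[309.70691629,   0.        , 320.83791119],
       [  0.        , 309.70691629, 199.62937366],
       [  0.        ,   0.        ,   1.        ]]), 'world_from_camera': array([[ 4.19528501e-01, -8.70979877e-01, -2.55714469e-01,
         3.06868134e+02],
       [-9.07742140e-01, -4.02603062e-01, -1.17961780e-01,
        -4.65055722e+02],
       [-2.09091364e-04,  2.81611128e-01, -9.59528597e-01,
         3.83464877e+02],
       [ 0.00000000e+00,  0.00000000e+00,  0.00000000e+00,
         1.00000000e+00]])}
```

View pics/scene0.png

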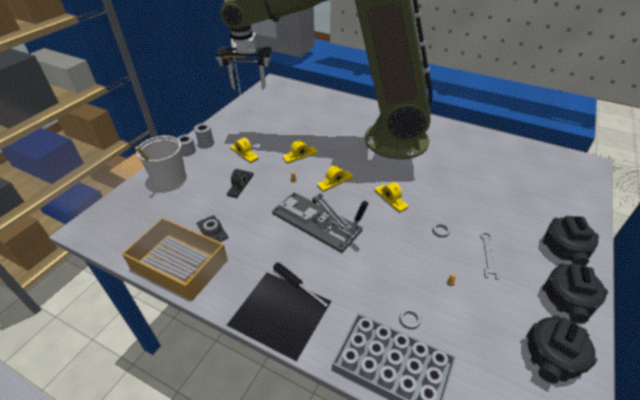

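View pics/top0.png

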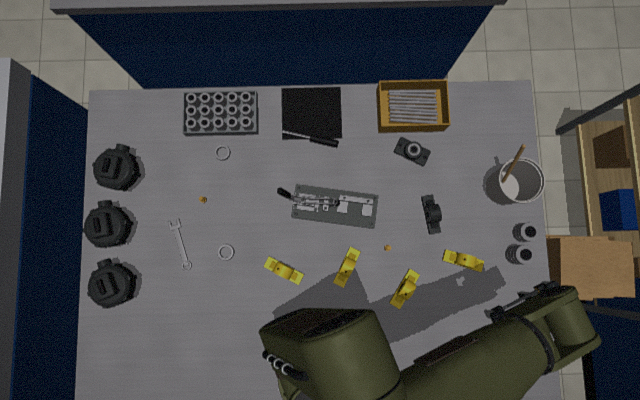

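View pics/wrist0.png

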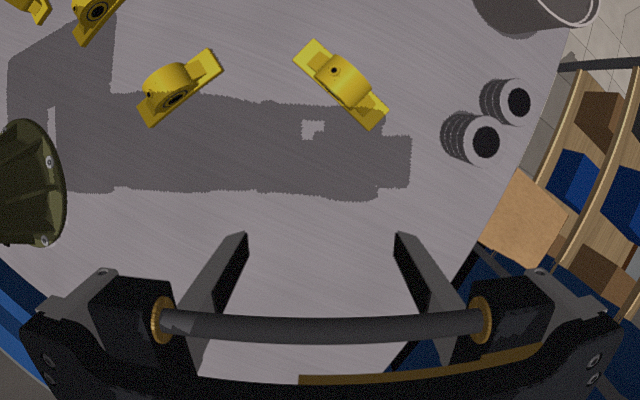

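```bash
python3 - <<'E'
from h import *
p=np.load('top0p.npy'); d=np.load('top0.npy')
save('c1.png',cv2.resize(p[165:245,260:460],None,fx=4,fy=4,interpolation=cv2.INTER_CUBIC))
p=np.load('scene0p.npy')
save('c2.png',cv2.resize(p[150:260,210:390],None,fx=4,fy=4,interpolation=cv2.INTER_CUBIC))
for u,v in [(431,213),(431,198),(433,229),(411,150),(320,200),(293,185),(378,195),(374,228),(291,218),(285,192)]:
    print(u,v,world('top',u,v,d[v,u]).round(1))
E
```

```text
431 213 [ 494.1 -364.6   60.1]
431 198 [ 548.2 -381.2   13.1]
433 229 [ 447.6 -381.9   11.8]
411 150 [ 703.6 -319.9   33.8]
320 200 [549.8 -21.5  20. ]
293 185 [6.048e+02 6.560e+01 1.000e-01]
378 195 [ 5.645e+02 -2.119e+02  3.000e-01]
374 228 [ 456.8 -194.5   -2.1]
291 218 [496.1  74.    0.7]
285 192 [555.5  79.6 153.3]
```

View pics/c1.png

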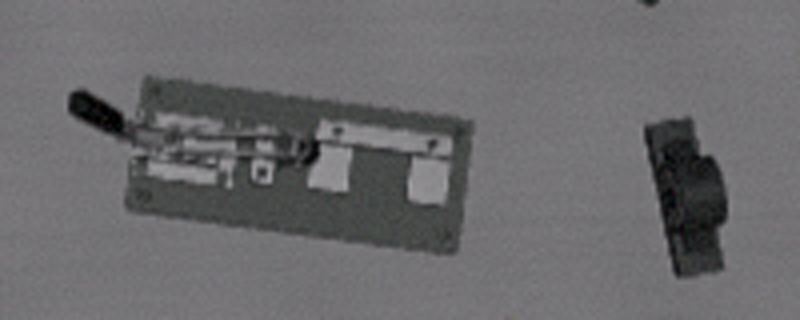

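View pics/c2.png

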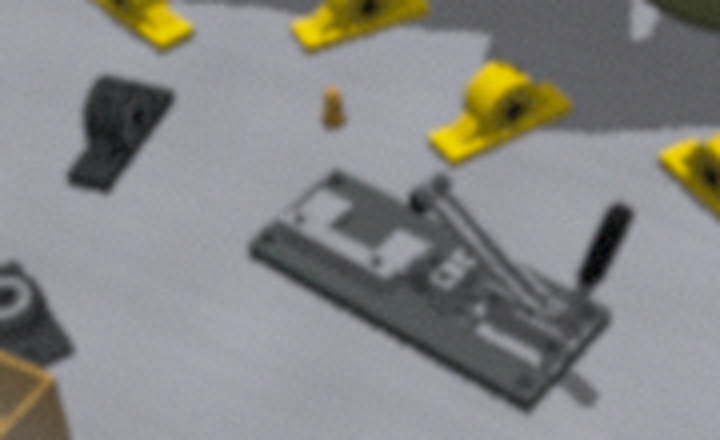

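```bash
python3 - <<'E'
from h import *
p=np.load('top0p.npy'); d=np.load('top0.npy')
# plate: use depth height map too
c=calibration('top');K=c['K'];T=c['world_from_camera']
uu,vv=np.meshgrid(np.arange(640),np.arange(400))
P=np.stack([(uu-K[0,2])/K[0,0]*d,(vv-K[1,2])/K[1,1]*d,d],-1)@T[:3,:3].T+T[:3,3]
def rect(mask,z,name):
    mask=cv2.morphologyEx(mask.astype(np.uint8),cv2.MORPH_CLOSE,np.ones((5,5)))
    cs,_=cv2.findContours(mask,0,1); cs=max(cs,key=cv2.contourArea)
    w=np.array([ray('top',a,b,z)[:2] for a,b in cs[:,0]],np.float32)
    print(name,cv2.minAreaRect(w),cv2.minAreaRect(cs))
R=np.zeros((400,640),bool);R[165:245,288:385]=1
rect(R&(P[...,2]>9),16,'plate')
hsv=cv2.cvtColor(p,cv2.COLOR_RGB2HSV); g=p.astype(int)
print(g[215,310],g[215,270],g[200,424])
R2=np.zeros((400,640),bool);R2[185:240,415:448]=1
m=R2&(P[...,2]>7)&(P[...,2]<19);rect(m,14,'base')
q=P[R2&(P[...,2]>45)];print(q.mean(0),q.max(0),q.min(0))
m=R2&(P[...,2]>7);print('all',P[m][:,:2].min(0),P[m][:,:2].max(0))
rect(R&(g.max(-1)<75)&(g.sum(-1)>60)|(R&(P[...,2]>10)),16,'plate2')
E
```

```text
plate ((527.496826171875, -57.04591369628906), (290.3770446777344, 121.25299835205078), 79.84422302246094) ((331.4100036621094, 206.6300048828125), (90.08540344238281, 37.335235595703125), 8.13010311126709)
[74 75 76] [117 114 118] [53 54 59]
base ((494.1734619140625, -368.0589599609375), (126.5079345703125, 56.76596450805664), 8.715529441833496) ((428.0469665527344, 214.8158721923828), (39.34196853637695, 17.504201889038086), 77.7352294921875)
[ 488.70652278 -360.839591    109.37666694] [ 523.76920891  -12.75945792 1276.10487072] [ 359.30645764 -397.86692487   45.16023105]
all [ 359.30645764 -429.99663182] [558.40776976 -12.75945792]
plate2 ((527.496826171875, -57.04591369628906), (290.3770446777344, 121.25299835205078), 79.84422302246094) ((331.4100036621094, 206.6300048828125), (90.08540344238281, 37.335235595703125), 8.13010311126709)
```

```bash
python3 - <<'E'
from h import *
from scipy.spatial.transform import Rotation as Ro
s=manip.read_state()
R=Ro.from_euler('xyz',s['eef_rot']).as_matrix();print(R.round(3))
T=calibration('wrist')['world_from_camera']
print('cam in tool',R.T@(T[:3,3]-s['eef_pos']), (R.T@T[:3,:3]).round(3))
E
```

```text
[[-0.     0.907  0.42 ]
 [ 0.001  0.42  -0.907]
 [-1.     0.    -0.001]]
cam in tool [-178.44361      82.96790289    1.00783483] [[-0.001 -0.282  0.96 ]
 [-0.001 -0.96  -0.282]
 [ 1.    -0.001  0.   ]]
```

Request:
jog_arm(
  turn=[
    [0, 0, 0],
    [0, 0, 0],
    [0, 0, 0],
    [0, 0, 0],
    [0, 0, 0],
    [8, 0, 0],
    [8, 0, 0],
  ],
  dp=[
    [0, 5.8, 0],
    [0, 5.8, 0],
    [0, 5.8, 0],
    [0, 5.8, 0],
    [0, 5.8, 0],
    [0, 0, 0],
    [0, 0, 0],
  ],
  gripper=[0, 0, 0, 0, 0, 0, 0],
)

```text
clock: 1.02
eef_pos: [502.1, -372.4, 202.5]
eef_rot: [-2.552, 1.566, 2.306]
wrist_force: [-1.4, 0.2, -0.3]
finger_gap: 94.2
```

```bash
cat >> h.py <<'E'
from scipy.spatial.transform import Rotation as Ro
def wray(u,v,z,c=None):
    c=c or calibration('wrist');K=c['K'];T=c['world_from_camera']
    a=(np.array([u-K[0,2],v-K[1,2]]))/K[0,0]; th=np.hypot(*a)
    r=np.array([a[0]/th*np.sin(th),a[1]/th*np.sin(th),np.cos(th)]) if th>0 else np.array([0,0,1.])
    r=T[:3,:3]@r;o=T[:3,3];return o+r*(z-o[2])/r[2]
def wproj(p,c):
    K=c['K'];T=c['world_from_camera'];q=T[:3,:3].T@(np.array(p)-T[:3,3]);th=np.arctan2(np.hypot(q[0],q[1]),q[2]);k=th/np.hypot(q[0],q[1])*K[0,0]
    return np.array([K[0,2]+q[0]*k,K[1,2]+q[1]*k])
def st():
    s=manip.read_state();R=Ro.from_euler('xyz',s['eef_rot']).as_matrix()
    print('t',round(s['clock'],2),'tcp',s['eef_pos'].round(1),'F',s['wrist_force'].round(1),'gap',round(s['finger_gap'],1),'j',s['joints'].round(2),'yaw_y',np.degrees(np.arctan2(R[1,1],R[0,1])).round(2),'tilt',R[2].round(3));return s,R
def snap(n):
    c=calibration('wrist');p,d=camera('wrist');save(n+'.png',p);np.savez(n,p=p,d=d,K=c['K'],T=c['world_from_camera'])
def load(n):
    z=np.load(n+'.npz');return z['p'],z['d'],dict(K=z['K'],world_from_camera=z['T'])
E
python3 - <<'E'
from h import *
st();snap('w1')
E
```

```text
t 1.02 tcp [ 502.1 -372.4  202.5] F [-1.4  0.2 -0.3] gap 94.2 j [-0.7   0.47  1.29  0.    1.38  0.73] yaw_y 8.35 tilt [-1.    -0.002 -0.004]
```

View pics/w1.png

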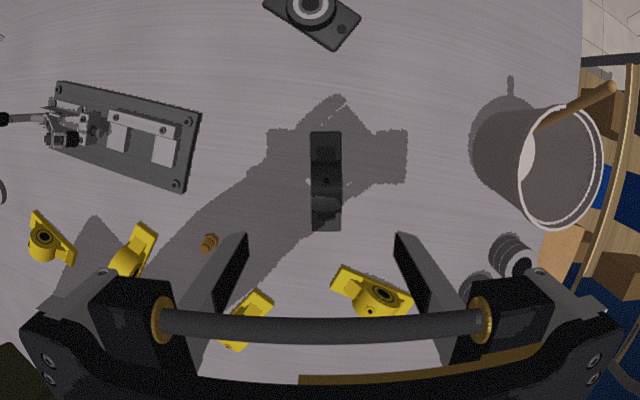

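```bash
python3 - <<'E'
from h import *
p,d,c=load('w1'); s,R=st()
print(p[150,325],p[150,290],p[150,250],d[150,325],d[150,290])
g=p.astype(int).max(-1); m=np.zeros((400,640),np.uint8); m[125:240,300:355]=(g[125:240,300:355]<58)
save('m1.png',cv2.resize(np.hstack([p[110:250,270:390],np.repeat(m[110:250,270:390,None]*255,3,2)]),None,fx=3,fy=3))
for u,v in [(311,132),(340,132),(341,230),(312,230)]: print(wray(u,v,14,c).round(1))
E
```

```text
t 1.07 tcp [ 502.  -372.4  202.5] F [ 0.6  0.4 -1.1] gap 93.8 j [-0.7   0.47  1.29  0.    1.38  0.73] yaw_y 7.95 tilt [-1.    -0.002 -0.004]
[28 31 32] [101  94  98] [142 134 139] 360.51834 378.35605
[ 558.  -352.8   14. ]
[ 563.  -386.6   14. ]
[ 441.2 -407.6   14. ]
[ 435.8 -371.    14. ]
```

View pics/m1.png

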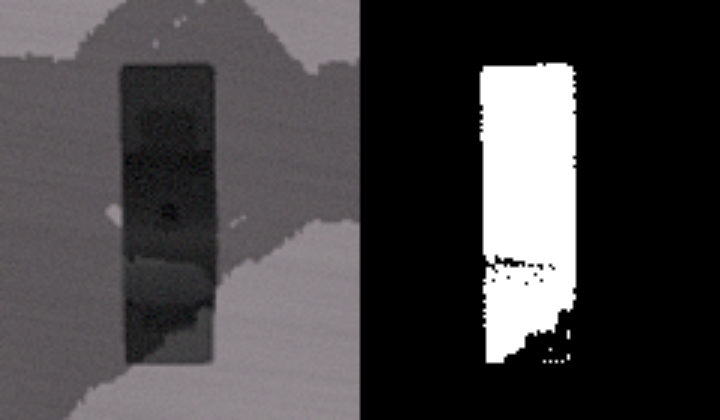

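Request:
jog_arm(
  turn=[
    [-1, 0, 0],
    [0, 0, 0],
    [0, 0, 0],
    [0, 0, 0],
    [0, 0, 0],
  ],
  dp=[
    [5, -0.2, 0.7],
    [5, 0, 0],
    [4, 0, 0],
    [2, 0, 0],
    [1, 0, 0],
  ],
  gripper=[0, 0, 0, 0, 0],
  grip_force=35,
)

```text
clock: 1.7
eef_pos: [500.3, -379.8, 27.8]
eef_rot: [-2.65, 1.568, 2.23]
wrist_force: [-0.5, -0.1, 0.3]
finger_gap: 94.0
```

```bash
python3 - <<'E'
from h import *
st();snap('w2')
E
```

```text
t 1.7 tcp [ 500.3 -379.8   27.8] F [-0.5 -0.1  0.3] gap 94.0 j [-0.71  0.66  1.43  0.    1.05  0.7 ] yaw_y 9.57 tilt [-1.    -0.002 -0.003]
```

View pics/w2.png

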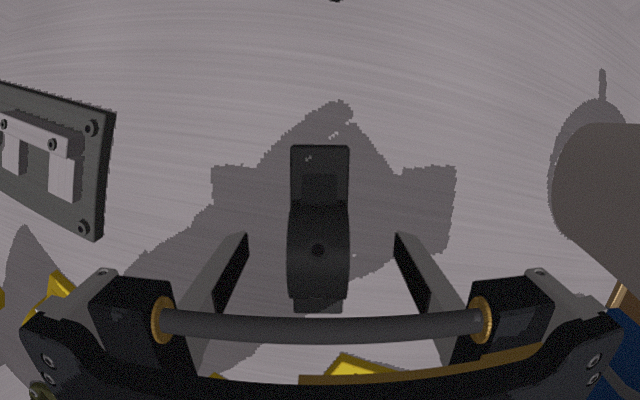

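Request:
jog_arm(
  turn=[
    [0.5, 0, 0],
    [0, 0, 0],
    [0, 0, 0],
    [0, 0, 0],
    [0, 0, 0],
    [0, 0, 0],
  ],
  dp=[
    [0.9, 0, 0],
    [0, 0, 0],
    [0, 0, 0],
    [0, 0, 0],
    [0, 0, 0],
    [0, 0, 0],
  ],
  gripper=[0, 0.4, 0.8, 1, 1, 1],
  grip_force=35,
)

```text
clock: 2.5
eef_pos: [501.1, -380.5, 20.5]
eef_rot: [1.857, 1.57, 0.445]
wrist_force: [0.1, 0.9, 0.5]
finger_gap: 47.3
```

```bash
python3 - <<'E'
from h import *
st();snap('w3')
E
```

```text
t 2.5 tcp [ 501.1 -380.5   20.5] F [0.1 0.9 0.5] gap 47.3 j [-0.71  0.67  1.43  0.    1.04  0.7 ] yaw_y 9.1 tilt [-1.     0.001 -0.   ]
```

View pics/w3.png

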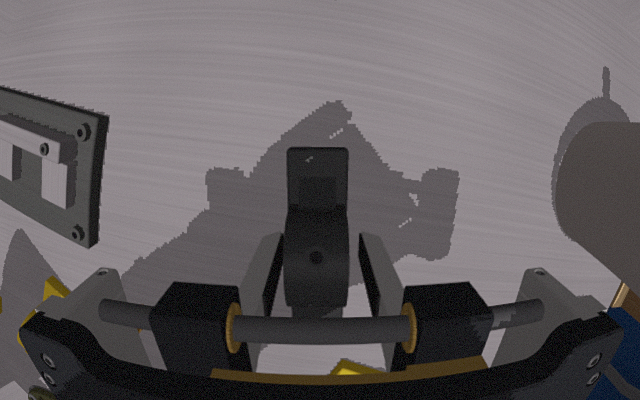

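Fingers are still closing around the body at (318,260); wait on.

Request:
jog_arm(
  turn=[
    [0, 0, 0],
    [0, 0, 0],
    [0, 0, 0],
    [0, 0, 0],
  ],
  dp=[
    [0, 0, 0],
    [0, 0, 0],
    [0, 0, 0],
    [0, 0, 0],
  ],
  gripper=[1, 1, 1, 1],
)

```text
clock: 3.05
eef_pos: [501.0, -380.1, 20.4]
eef_rot: [2.873, 1.57, 1.461]
wrist_force: [0.5, 1.4, 1.4]
finger_gap: 33.6
```

Request:
jog_arm(
  turn=[
    [0, 0, 0],
    [0, 0, 0],
    [0, 0, 0],
    [0, 0, 0],
  ],
  dp=[
    [-1, 0, 0],
    [-5, 0, 0],
    [-5, 0, 0],
    [-4, 0, 0],
  ],
  gripper=[1, 1, 1, 1],
)

```text
clock: 3.55
eef_pos: [498.9, -378.8, 170.3]
eef_rot: [-2.501, 1.559, 2.37]
wrist_force: [0.1, -1.2, -7.0]
finger_gap: 33.9
```

Request:
jog_arm(
  turn=[
    [-10.4, 0, 0],
    [-10.4, 0, 0],
    [-10.4, 0, 0],
    [-10.4, 0, 0],
    [-10.4, 0, 0],
    [-10.4, 0, 0],
    [-10.4, 0, 0],
  ],
  dp=[
    [0, 0.4, -2.3],
    [0, 0.8, -2.2],
    [0, 1.2, -2.0],
    [0, 1.5, -1.8],
    [0, 1.8, -1.5],
    [0, 2.1, -1.1],
    [0, 2.2, -0.7],
  ],
  gripper=[1, 1, 1, 1, 1, 1, 1],
)

```text
clock: 4.42
eef_pos: [496.5, -211.7, 175.7]
eef_rot: [2.542, 1.562, 2.438]
wrist_force: [0.3, -0.3, -6.1]
finger_gap: 33.8
```

```bash
python3 - <<'E'
from h import *
st();snap('w4')
E
```

```text
t 4.42 tcp [ 496.5 -211.7  175.7] F [ 0.3 -0.3 -6.1] gap 33.8 j [-0.47  0.31  1.58  0.    1.26 -0.37] yaw_y 84.02 tilt [-1.     0.005 -0.007]
```

View pics/w4.png

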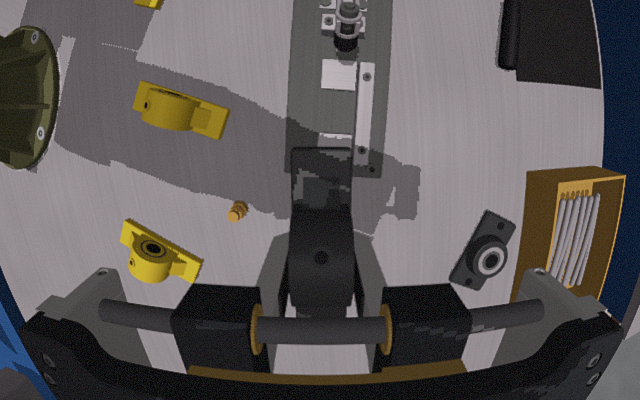

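```bash
python3 - <<'E'
from h import *
p,d,c=load('w4')
save('c4.png',cv2.resize(p[0:190,270:410],None,fx=4,fy=4,interpolation=cv2.INTER_CUBIC)[:600] if 0 else cv2.resize(p[0:150,270:410],None,fx=4,fy=4,interpolation=cv2.INTER_CUBIC))
save('c5.png',cv2.resize(p[100:200,280:410],None,fx=5,fy=5,interpolation=cv2.INTER_CUBIC))
E
```

```text
(no output)
```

View pics/c4.png

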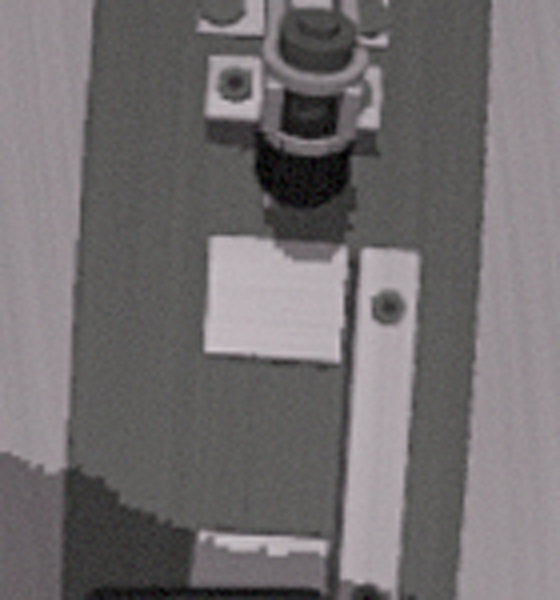

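View pics/c5.png

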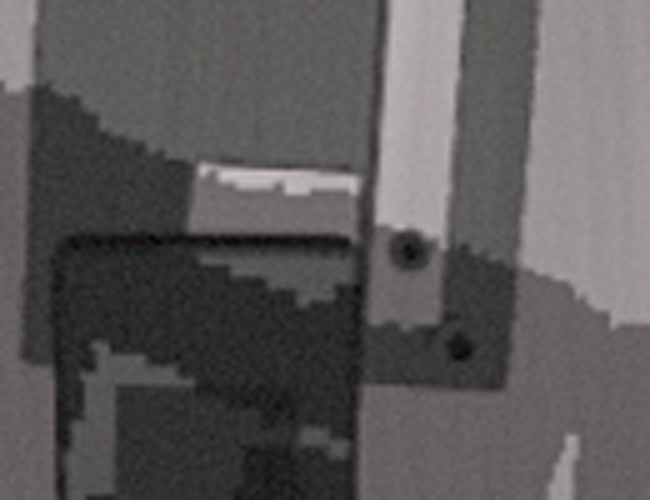

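```bash
python3 - <<'E'
from h import *
p,d,c=load('w4')
A=lambda x,y:(x/4+270-.375,y/4-.375)
B=lambda x,y:(x/5+280-.4,y/5+100-.4)
q={}
for n,uv,z in [('rNL',A(360,250),37),('rNR',A(420,252),37),('rFL',B(364,325),37),('rFR',B(438,322),37),('s1',A(208,237),28),('s2',A(347,245),28),('s3',A(340,362),28),('s4',A(204,354),28),('s5',B(200,163),28),('s6',B(362,174),28),('p1',B(503,387),16),('pL0',B(40,20),16),('pL1',B(23,360),16),('pR0',A(492,10),16),('pR1',A(458,590),16)]:
    w=wray(*uv,z,c);q[n]=w;print(n,w.round(1))
for a,b in [('rNL','rFL'),('rNR','rFR'),('s1','s4'),('s2','s3'),('s2','s1'),('s6','s5'),('pL0','pL1'),('pR0','pR1'),('rNL','rNR')]:
    v=q[b]-q[a];print(a,b,np.hypot(*v[:2]).round(1),np.degrees(np.arctan2(v[1],v[0])).round(2))
E
```

```text
rNL [549.7 -82.9  37. ]
rNR [565.  -84.3  37. ]
rFL [ 532.2 -188.2   37. ]
rFR [ 547.8 -189.    37. ]
s1 [512.  -74.6  28. ]
s2 [547.7 -79.9  28. ]
s3 [ 542.6 -111.    28. ]
s4 [ 507.6 -105.6   28. ]
s5 [ 501.7 -151.8   28. ]
s6 [ 535.4 -157.4   28. ]
p1 [ 564.2 -209.    16. ]
pL0 [ 470.4 -117.4   16. ]
pL1 [ 457.5 -191.9   16. ]
pR0 [597.8 -10.4  16. ]
pR1 [ 570.9 -175.6   16. ]
rNL rFL 106.7 -99.42
rNR rFR 106.1 -99.34
s1 s4 31.4 -97.92
s2 s3 31.5 -99.27
s2 s1 36.1 171.48
s6 s5 34.1 170.47
pL0 pL1 75.6 -99.85
pR0 pR1 167.4 -99.23
rNL rNR 15.4 -5.52
```

Request:
jog_arm(
  turn=[
    [3.4, -0.4, -0.3],
    [0, 0, 0],
    [0, 0, 0],
  ],
  dp=[
    [2, 2.8, 0.4],
    [2, 2.8, 0.4],
    [0, 0, 0],
  ],
  gripper=[1, 1, 1],
)

```text
clock: 4.85
eef_pos: [511.0, -152.9, 135.5]
eef_rot: [-2.736, 1.57, -2.892]
wrist_force: [-0.7, 0.5, -5.5]
finger_gap: 33.8
```

```bash
python3 - <<'E'
from h import *
st();snap('w5')
p,d,c=load('w5')
save('c6.png',cv2.resize(p[0:200,250:410],None,fx=3,fy=3,interpolation=cv2.INTER_CUBIC))
_,_,c4=load('w4');print(wray(346,51,75,c4))
E
```

```text
t 4.85 tcp [ 511.  -152.9  135.5] F [-0.7  0.5 -5.5] gap 33.8 j [-0.36  0.33  1.65 -0.    1.16 -0.2 ] yaw_y 81.1 tilt [-1. -0. -0.]
[533.55506321 -77.40354834  75.        ]
```

View pics/c6.png

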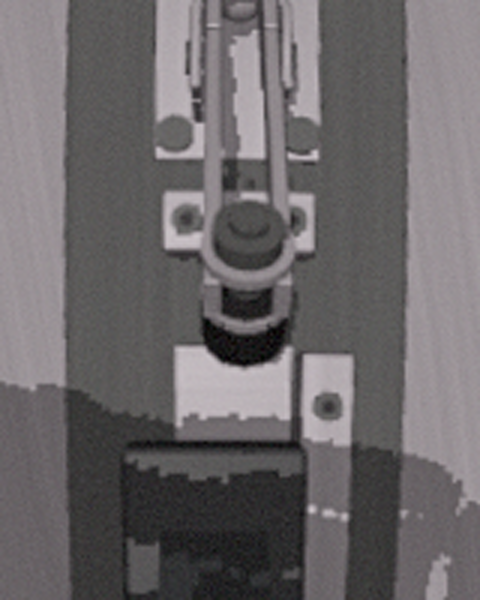

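Request:
jog_arm(
  turn=[
    [0.5, 0, 0],
    [0, 0, 0],
    [0, 0, 0],
    [0, 0, 0],
  ],
  dp=[
    [2, -0.5, 0],
    [3, 0, 0],
    [2.5, 0, 0],
    [0, 0, 0],
  ],
  gripper=[1, 1, 1, 1],
)

```text
clock: 5.4
eef_pos: [511.5, -163.1, 63.2]
eef_rot: [-0.402, 1.564, -0.571]
wrist_force: [-0.2, -0.0, -6.1]
finger_gap: 33.7
```

```bash
python3 - <<'E'
from h import *
st();snap('w6')
p,d,c=load('w6')
save('c7.png',cv2.resize(p[40:300,220:440],None,fx=2.3,fy=2.3,interpolation=cv2.INTER_CUBIC))
E
```

```text
t 5.4 tcp [ 511.5 -163.1   63.2] F [-0.2 -0.  -6.1] gap 33.7 j [-0.38  0.43  1.7  -0.    1.   -0.21] yaw_y 80.33 tilt [-1.    -0.002  0.006]
```

View pics/c7.png

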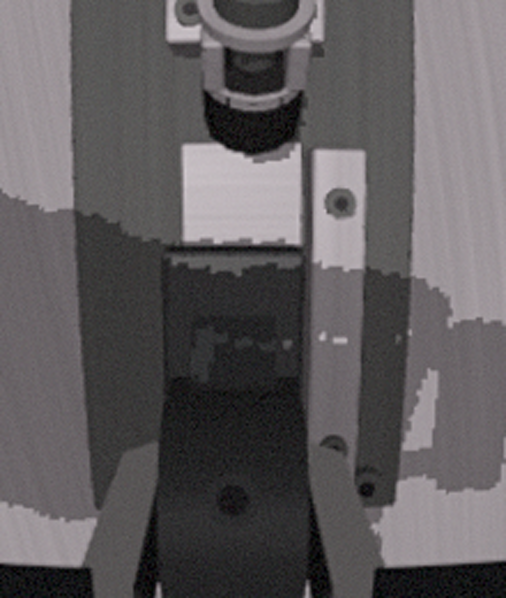

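Request:
jog_arm(
  turn=[
    [0, 0, 0],
    [0, 0, 0],
    [0, 0, 0],
  ],
  dp=[
    [0.6, 0.6, 0],
    [0.4, 0, 0],
    [0.1, 0, 0],
  ],
  gripper=[1, 1, 1],
)

```text
clock: 5.82
eef_pos: [514.7, -158.0, 55.8]
eef_rot: [-0.303, 1.558, -0.472]
wrist_force: [-0.7, 0.6, -6.1]
finger_gap: 33.9
```

```bash
python3 - <<'E'
from h import *
st()
E
```

```text
t 5.83 tcp [ 514.7 -158.    55.8] F [-0.7  0.6 -6.1] gap 33.9 j [-0.37  0.44  1.71 -0.    0.98 -0.2 ] yaw_y 80.31 tilt [-1.    -0.004  0.012]
```

Request:
jog_arm(
  turn=[
    [-0.2, 0.7, -0.2],
    [0, 0, 0],
    [0, 0, 0],
  ],
  dp=[
    [0.1, 0, -0.4],
    [0.1, 0, 0],
    [0.1, 0, 0],
  ],
  gripper=[1, 1, 1],
)

```text
clock: 6.2
eef_pos: [510.7, -157.3, 53.1]
eef_rot: [-1.588, 1.563, -1.753]
wrist_force: [0.3, 0.7, -6.2]
finger_gap: 33.9
```

```bash
python3 - <<'E'
from h import *
st()
E
```

```text
t 6.2 tcp [ 510.7 -157.3   53.1] F [ 0.3  0.7 -6.2] gap 33.9 j [-0.36  0.44  1.71 -0.01  0.99 -0.19] yaw_y 80.53 tilt [-1.    -0.008 -0.   ]
```

Request:
jog_arm(
  turn=[
    [0, 0, 0.4],
    [0, 0, 0],
    [0, 0, 0],
  ],
  dp=[
    [0.15, 0, 0],
    [0.1, 0, 0],
    [0.1, 0, 0],
  ],
  gripper=[1, 1, 1],
)

```text
clock: 6.58
eef_pos: [510.7, -157.4, 49.3]
eef_rot: [-1.53, 1.57, -1.695]
wrist_force: [0.7, 0.4, -6.4]
finger_gap: 33.8
```

```bash
python3 - <<'E'
from h import *
st()
E
```

```text
t 6.58 tcp [ 510.7 -157.4   49.3] F [ 0.7  0.4 -6.4] gap 33.8 j [-0.37  0.45  1.71 -0.    0.98 -0.2 ] yaw_y 80.52 tilt [-1. -0.  0.]
```

Request:
jog_arm(
  turn=[
    [0, 0, 0],
    [0, 0, 0],
  ],
  dp=[
    [0.1, 0, 0],
    [0, 0, 0],
  ],
  gripper=[1, 1],
)

```text
clock: 6.82
eef_pos: [510.7, -157.5, 48.4]
eef_rot: [-1.433, 1.57, -1.598]
wrist_force: [-0.3, 0.4, -5.5]
finger_gap: 33.6
```

Request:
jog_arm(
  turn=[
    [0, 0, 0],
  ],
  dp=[
    [0.08, 0, 0],
  ],
  gripper=[1],
)

```text
clock: 6.95
eef_pos: [510.8, -157.5, 48.3]
eef_rot: [-1.35, 1.57, -1.515]
wrist_force: [-7.7, 2.6, 14.1]
finger_gap: 34.0
```

Request:
jog_arm(
  turn=[
    [0, 0, 0],
  ],
  dp=[
    [0.08, 0, 0],
  ],
  gripper=[1],
)

```text
clock: 7.08
eef_pos: [510.8, -157.5, 48.4]
eef_rot: [-1.16, 1.57, -1.325]
wrist_force: [-7.2, 2.2, 8.3]
finger_gap: 34.1
```

Request:
jog_arm(
  turn=[
    [0, 0, 0],
    [0, 0, 0],
    [0, 0, 0],
  ],
  dp=[
    [-0.04, 0, 0],
    [0, 0, 0],
    [0, 0, 0],
  ],
  gripper=[0.6, 0.6, 0.6],
  grip_force=8,
)

```text
clock: 7.45
eef_pos: [511.9, -157.9, 49.9]
eef_rot: [-0.331, 1.567, -0.496]
wrist_force: [0.6, -1.1, 0.0]
finger_gap: 37.5
```

```bash
python3 - <<'E'
from h import *
st();snap('w7')
p,d,c=load('w7')
save('c8.png',cv2.resize(p[40:300,220:440],None,fx=2.3,fy=2.3,interpolation=cv2.INTER_CUBIC))
E
```

```text
t 7.45 tcp [ 511.9 -157.9   49.9] F [ 0.6 -1.1  0. ] gap 37.5 j [-0.37  0.45  1.71 -0.    0.98 -0.2 ] yaw_y 80.53 tilt [-1.    -0.001  0.003]
```

View pics/c8.png

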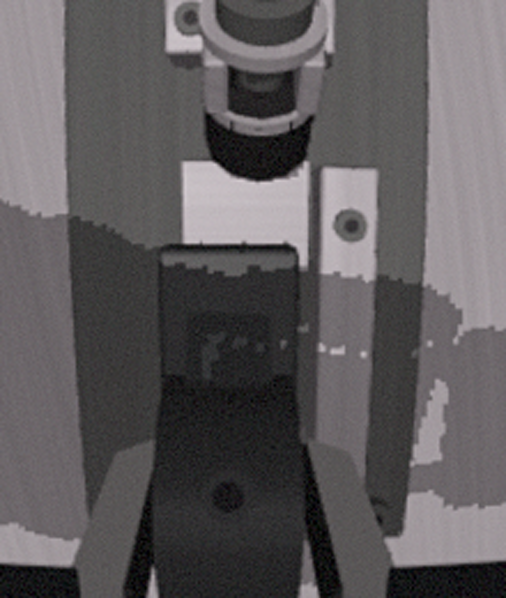

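Request:
jog_arm(
  turn=[
    [0, 0, 0],
    [0, 0, 0],
    [0, 0, 0],
    [0, 0, 0],
    [0, 0, 0],
    [0, 0, 0],
  ],
  dp=[
    [0, 0, 0],
    [0, 0, 0],
    [0, 0, 0],
    [0, 0.3, 0],
    [0, 0.4, 0],
    [0, 0.3, 0],
  ],
  gripper=[1, 1, 1, 1, 1, 1],
  grip_force=8,
)

```text
clock: 8.25
eef_pos: [513.4, -148.3, 49.8]
eef_rot: [-0.625, 1.567, -0.79]
wrist_force: [-1.2, -4.0, 0.3]
finger_gap: 34.3
```

```bash
python3 - <<'E'
from h import *
st()
E
```

```text
t 8.25 tcp [ 513.4 -148.3   49.8] F [-1.2 -4.   0.3] gap 34.3 j [-0.35  0.45  1.71 -0.    0.98 -0.18] yaw_y 80.51 tilt [-1.    -0.002  0.003]
```

Request:
jog_arm(
  turn=[
    [0, 0, 0],
    [0, 0, 0],
  ],
  dp=[
    [0, 0.4, 0],
    [0, 0.4, 0],
  ],
  gripper=[1, 1],
)

```text
clock: 8.5
eef_pos: [514.9, -139.9, 49.8]
eef_rot: [-0.626, 1.566, -0.792]
wrist_force: [-1.2, -3.8, -0.9]
finger_gap: 33.7
```

```bash
python3 - <<'E'
from h import *
st();snap('w8')
p,d,c=load('w8')
save('c9.png',cv2.resize(p[40:300,220:440],None,fx=2.3,fy=2.3,interpolation=cv2.INTER_CUBIC))
E
```

```text
t 8.5 tcp [ 514.9 -139.9   49.8] F [-1.2 -3.8 -0.9] gap 33.7 j [-0.33  0.45  1.72 -0.    0.98 -0.17] yaw_y 80.52 tilt [-1.    -0.003  0.004]
```

View pics/c9.png

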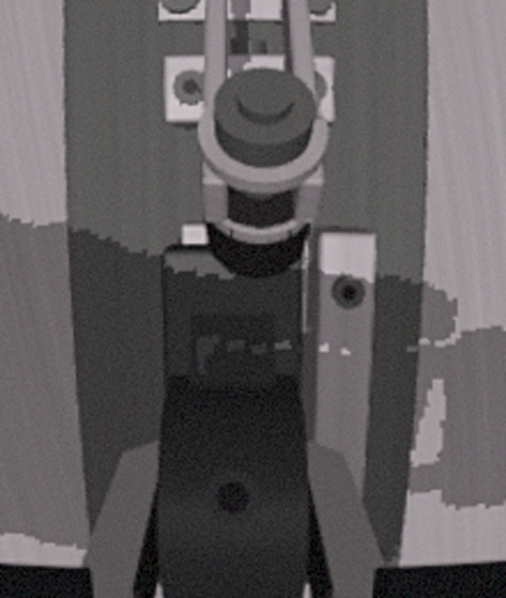

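Request:
jog_arm(
  turn=[
    [0, 0, 0],
    [0, 0, 0],
    [0, 0, 0],
  ],
  dp=[
    [0, 0.1, 0],
    [0, 0.1, 0],
    [0, 0.1, 0],
  ],
  gripper=[1, 1, 1],
  grip_force=6,
)

```text
clock: 8.93
eef_pos: [515.5, -136.4, 49.8]
eef_rot: [-0.627, 1.566, -0.793]
wrist_force: [-0.2, -4.7, 1.2]
finger_gap: 33.8
```

Request:
jog_arm(
  turn=[
    [0, 0, 0],
    [0, 0, 0],
    [0, 0, 0],
  ],
  dp=[
    [0, 0.1, 0],
    [0, 0.1, 0],
    [0, 0.1, 0],
  ],
  gripper=[1, 1, 1],
)

```text
clock: 9.3
eef_pos: [516.0, -133.3, 49.8]
eef_rot: [-0.626, 1.566, -0.791]
wrist_force: [-1.3, -3.7, 0.3]
finger_gap: 33.8
```

Request:
jog_arm(
  turn=[
    [0, 0, 0],
    [0, 0, 0],
    [0, 0, 0],
  ],
  dp=[
    [0, 0.1, 0],
    [0, 0.1, 0],
    [0, 0.1, 0],
  ],
  gripper=[1, 1, 1],
)

```text
clock: 9.68
eef_pos: [516.5, -130.2, 49.9]
eef_rot: [-0.635, 1.566, -0.801]
wrist_force: [-0.6, -4.6, -0.4]
finger_gap: 33.9
```

Request:
jog_arm(
  turn=[
    [0, 0, 0],
    [0, 0, 0],
    [0, 0, 0],
  ],
  dp=[
    [0, 0.1, 0],
    [0, 0.1, 0],
    [0, 0.1, 0],
  ],
  gripper=[1, 1, 1],
)

```text
clock: 10.05
eef_pos: [517.0, -127.5, 49.9]
eef_rot: [-0.785, 1.566, -0.95]
wrist_force: [-1.4, -9.0, 0.6]
finger_gap: 34.2
```

```bash
python3 - <<'E'
from h import *
st();snap('w9')
p,d,c=load('w9')
save('c10.png',cv2.resize(p[40:300,220:440],None,fx=2.3,fy=2.3,interpolation=cv2.INTER_CUBIC))
E
```

```text
t 10.05 tcp [ 517.  -127.5   49.9] F [-1.4 -9.   0.6] gap 34.2 j [-0.31  0.44  1.72 -0.    0.97 -0.14] yaw_y 80.53 tilt [-1.    -0.004  0.004]
```

View pics/c10.png

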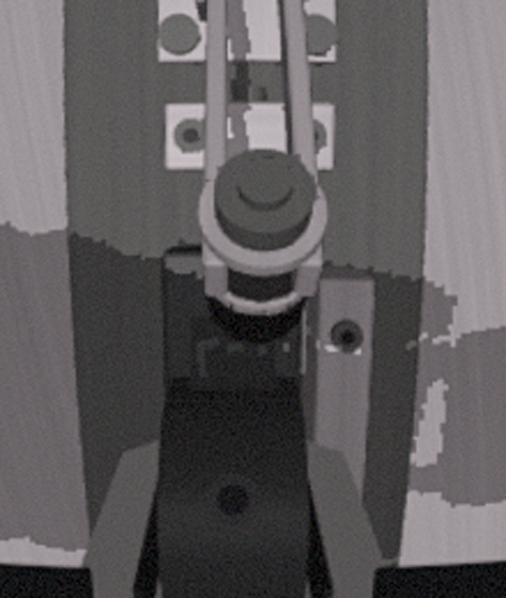

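Request:
jog_arm(
  turn=[
    [0, 0, 0],
    [0, 0, 0],
    [0, 0, 0],
    [0, 0, 0],
    [0, 0, 0],
    [0, 0, 0],
  ],
  dp=[
    [0, 0, 0],
    [0, 0, 0],
    [0, 0, 0.1],
    [0, 0, 0.1],
    [0, 0, 0.1],
    [0, 0, 0.1],
  ],
  gripper=[0.62, 0.62, 0.62, 0.62, 0.62, 0.62],
)

```text
clock: 10.85
eef_pos: [518.3, -126.7, 49.8]
eef_rot: [-2.745, 1.566, -2.91]
wrist_force: [-10.4, 0.9, 8.4]
finger_gap: 35.8
```

```bash
python3 - <<'E'
from h import *
st()
E
```

```text
t 10.85 tcp [ 518.3 -126.7   49.8] F [-10.4   0.9   8.4] gap 35.8 j [-0.31  0.45  1.71 -0.    0.99 -0.14] yaw_y 80.57 tilt [-1.    -0.002 -0.005]
```

```bash
python3 - <<'E'
from h import *
snap('w10')
p,d,c=load('w10')
save('c11.png',cv2.resize(p[120:300,270:420],None,fx=3.3,fy=3.3,interpolation=cv2.INTER_CUBIC))
p,_=camera('scene');save('s1.png',cv2.resize(p[160:250,260:370],None,fx=5,fy=5,interpolation=cv2.INTER_CUBIC))
E
```

```text
(no output)
```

View pics/c11.png

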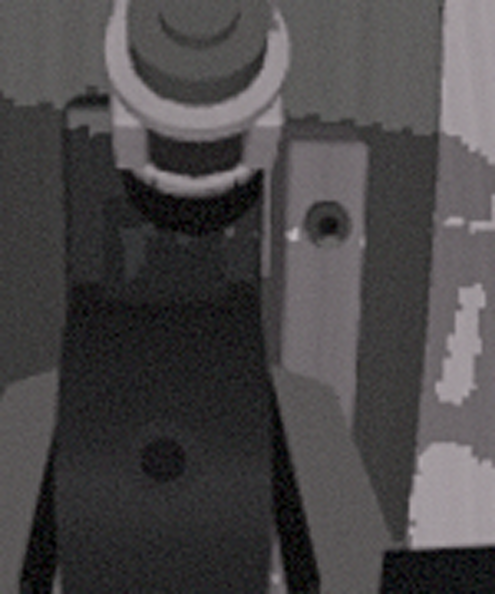

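View pics/s1.png

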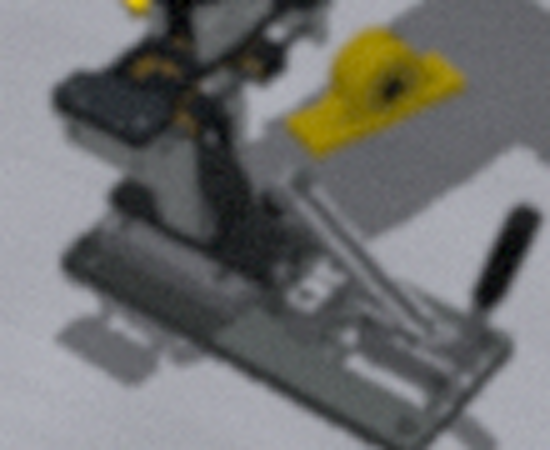

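Request:
jog_arm(
  turn=[
    [0, 0, 0],
    [0, 0, 0],
    [0, 0, 0],
    [0, 0, 0],
  ],
  dp=[
    [0, 0, -0.15],
    [0, 0, 0],
    [0, 0, 0],
    [0, 0, 0],
  ],
  gripper=[0.62, 0.62, 1, 1],
  grip_force=12,
)

```text
clock: 11.45
eef_pos: [517.0, -126.3, 49.8]
eef_rot: [-2.73, 1.566, -2.894]
wrist_force: [-1.8, -0.7, 1.8]
finger_gap: 33.8
```

```bash
python3 - <<'E'
from h import *
st()
E
```

```text
t 11.45 tcp [ 517.  -126.3   49.8] F [-1.8 -0.7  1.8] gap 33.8 j [-0.31  0.45  1.71 -0.    0.98 -0.14] yaw_y 80.57 tilt [-1.    -0.002 -0.004]
```

Request:
jog_arm(
  turn=[
    [0, 0, 0],
    [0, 0, 0],
  ],
  dp=[
    [0, 0, 0.1],
    [0, 0, 0.1],
  ],
  gripper=[1, 1],
)

```text
clock: 11.7
eef_pos: [517.3, -126.3, 49.9]
eef_rot: [-2.959, 1.561, -3.124]
wrist_force: [-10.3, 1.4, 7.7]
finger_gap: 33.8
```

```bash
python3 - <<'E'
from h import *
st()
E
```

```text
t 11.7 tcp [ 517.3 -126.3   49.9] F [-10.3   1.4   7.7] gap 33.8 j [-0.31  0.45  1.71 -0.    0.99 -0.14] yaw_y 80.58 tilt [-1.    -0.002 -0.009]
```

Request:
jog_arm(
  turn=[
    [0, 0, 0],
    [0, 0, 0],
    [0, 0, 0],
    [0, 0, 0],
  ],
  dp=[
    [0, 0, -0.1],
    [0, 0, 0],
    [-0.15, -0.05, 0],
    [0, 0, 0],
  ],
  gripper=[1, 1, 1, 1],
  grip_force=25,
)

```text
clock: 12.2
eef_pos: [515.7, -126.4, 50.5]
eef_rot: [-3.025, 1.56, 3.094]
wrist_force: [0.6, -0.2, -6.4]
finger_gap: 33.8
```

```bash
python3 - <<'E'
from h import *
st()
E
```

```text
t 12.2 tcp [ 515.7 -126.4   50.5] F [ 0.6 -0.2 -6.4] gap 33.8 j [-0.31  0.45  1.71 -0.    0.99 -0.14] yaw_y 80.58 tilt [-1.    -0.001 -0.011]
```

Request:
jog_arm(
  turn=[
    [0, -0.5, 0],
    [0, 0, 0],
    [0, 0, 0],
  ],
  dp=[
    [-0.03, 0, 0.1],
    [0, 0, 0.1],
    [0, 0, 0.05],
  ],
  gripper=[1, 1, 1],
)

```text
clock: 12.58
eef_pos: [517.9, -126.7, 50.1]
eef_rot: [-2.784, 1.568, -2.948]
wrist_force: [-0.6, -0.3, -5.8]
finger_gap: 33.7
```

```bash
python3 - <<'E'
from h import *
st()
E
```

```text
t 12.57 tcp [ 517.9 -126.7   50.1] F [-0.6 -0.3 -5.8] gap 33.7 j [-0.31  0.45  1.71 -0.    0.98 -0.14] yaw_y 80.58 tilt [-1.    -0.001 -0.003]
```

Request:
jog_arm(
  turn=[
    [0, 0, 0],
    [0, 0, 0],
  ],
  dp=[
    [-0.02, 0, 0.1],
    [0, 0, 0.1],
  ],
  gripper=[1, 1],
)

```text
clock: 12.82
eef_pos: [520.0, -127.0, 50.3]
eef_rot: [-2.812, 1.568, -2.977]
wrist_force: [-1.2, -0.4, -5.9]
finger_gap: 34.1
```

Request:
jog_arm(
  turn=[
    [0, 0, 0],
  ],
  dp=[
    [0, 0, 0.06],
  ],
  gripper=[1],
)

```text
clock: 12.95
eef_pos: [520.7, -127.1, 50.3]
eef_rot: [-2.795, 1.568, -2.959]
wrist_force: [-0.6, -0.2, -5.4]
finger_gap: 33.8
```

```bash
python3 - <<'E'
from h import *
st()
snap('w11')
p,d,c=load('w11')
save('c12.png',cv2.resize(p[120:300,270:420],None,fx=3.3,fy=3.3,interpolation=cv2.INTER_CUBIC))
E
```

```text
t 12.95 tcp [ 520.7 -127.1   50.3] F [-0.6 -0.2 -5.4] gap 33.8 j [-0.31  0.45  1.7  -0.    0.99 -0.14] yaw_y 80.58 tilt [-1.    -0.001 -0.003]
```

View pics/c12.png

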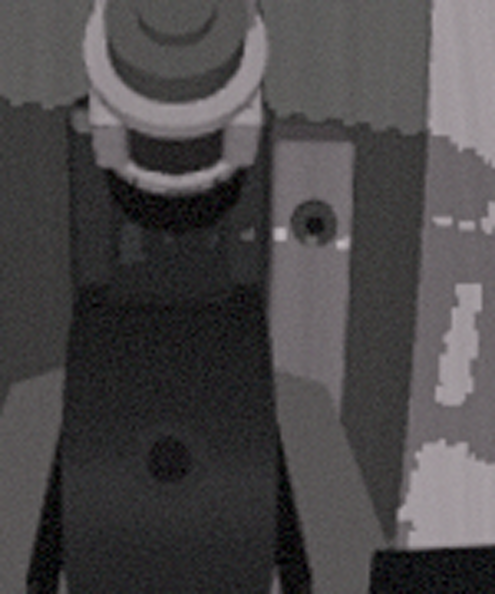

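Request:
jog_arm(
  turn=[
    [0, 0, 0],
  ],
  dp=[
    [0, 0, 0.05],
  ],
  gripper=[1],
)

```text
clock: 13.12
eef_pos: [521.2, -127.2, 50.3]
eef_rot: [-2.798, 1.568, -2.963]
wrist_force: [-0.5, 0.4, -6.5]
finger_gap: 34.0
```

Request:
jog_arm(
  turn=[
    [0, 0, 0],
  ],
  dp=[
    [0, 0, 0.05],
  ],
  gripper=[1],
)

```text
clock: 13.25
eef_pos: [521.7, -127.3, 50.3]
eef_rot: [-2.803, 1.568, -2.967]
wrist_force: [-0.2, -0.3, -5.8]
finger_gap: 33.7
```

Request:
jog_arm(
  turn=[
    [0, 0, 0],
  ],
  dp=[
    [0, 0, 0.04],
  ],
  gripper=[1],
)

```text
clock: 13.38
eef_pos: [521.8, -127.3, 50.3]
eef_rot: [-2.87, 1.567, -3.034]
wrist_force: [-3.2, -0.1, -4.5]
finger_gap: 33.8
```

Request:
jog_arm(
  turn=[
    [0, 0, 0],
  ],
  dp=[
    [0.04, 0, 0],
  ],
  gripper=[1],
)

```text
clock: 13.5
eef_pos: [521.8, -127.3, 49.9]
eef_rot: [-2.883, 1.567, -3.047]
wrist_force: [-1.5, 1.9, 0.3]
finger_gap: 33.8
```

Request:
jog_arm(
  turn=[
    [0, 0, 0],
  ],
  dp=[
    [0.04, 0, 0],
  ],
  gripper=[1],
)

```text
clock: 13.62
eef_pos: [521.8, -127.3, 49.9]
eef_rot: [-2.871, 1.567, -3.035]
wrist_force: [-5.7, 2.5, 4.3]
finger_gap: 33.9
```

```bash
python3 - <<'E'
from h import *
st()
E
```

```text
t 13.62 tcp [ 521.8 -127.3   49.9] F [-5.7  2.5  4.3] gap 33.9 j [-0.31  0.46  1.7  -0.    0.99 -0.14] yaw_y 80.59 tilt [-1.    -0.001 -0.004]
```

Request:
jog_arm(
  turn=[
    [0, 0, 0],
    [0, 0, 0],
    [0, 0, 0],
    [0, 0, 0],
    [0, 0, 0],
  ],
  dp=[
    [0, 0, 0],
    [0, 0, 0],
    [0, 0, 0],
    [0, 0, 0],
    [0, 0, 0],
  ],
  gripper=[0.61, 0.61, 1, 1, 1],
  grip_force=8,
)

```text
clock: 14.25
eef_pos: [521.9, -127.5, 50.9]
eef_rot: [-2.704, 1.567, -2.868]
wrist_force: [-0.6, 0.3, -0.3]
finger_gap: 34.0
```

Request:
jog_arm(
  turn=[
    [0, 0, 0],
  ],
  dp=[
    [0, 0.06, 0],
  ],
  gripper=[1],
)

```text
clock: 14.38
eef_pos: [521.9, -127.4, 50.9]
eef_rot: [-2.539, 1.567, -2.703]
wrist_force: [-3.9, -6.0, 0.3]
finger_gap: 33.9
```

Request:
jog_arm(
  turn=[
    [0, 0, 0],
  ],
  dp=[
    [0, 0.06, 0],
  ],
  gripper=[1],
)

```text
clock: 14.5
eef_pos: [521.9, -127.3, 50.9]
eef_rot: [-2.392, 1.566, -2.556]
wrist_force: [-3.2, -5.3, 0.4]
finger_gap: 34.0
```

Request:
jog_arm(
  turn=[
    [0, 0, 0],
    [0, 0, 0],
  ],
  dp=[
    [0, 0.1, 0],
    [0, 0.1, 0],
  ],
  gripper=[1, 1],
)

```text
clock: 14.75
eef_pos: [521.9, -127.1, 51.1]
eef_rot: [-2.085, 1.564, -2.249]
wrist_force: [-3.6, -9.1, 0.0]
finger_gap: 34.0
```

Request:
jog_arm(
  turn=[
    [0, 0, 0],
    [0, 0, 0],
  ],
  dp=[
    [0, 0.1, 0],
    [0, 0.1, 0],
  ],
  gripper=[1, 1],
)

```text
clock: 15.0
eef_pos: [522.0, -127.1, 51.2]
eef_rot: [-1.927, 1.561, -2.092]
wrist_force: [-4.7, -8.7, -0.0]
finger_gap: 34.1
```

```bash
python3 - <<'E'
from h import *
st()
snap('w12')
p,d,c=load('w12')
save('c13.png',cv2.resize(p[120:300,270:420],None,fx=3.3,fy=3.3,interpolation=cv2.INTER_CUBIC))
E
```

```text
t 15.0 tcp [ 522.  -127.1   51.2] F [-4.7 -8.7 -0. ] gap 34.1 j [-0.3   0.45  1.7  -0.01  0.99 -0.13] yaw_y 80.56 tilt [-1.    -0.009 -0.003]
```

View pics/c13.png

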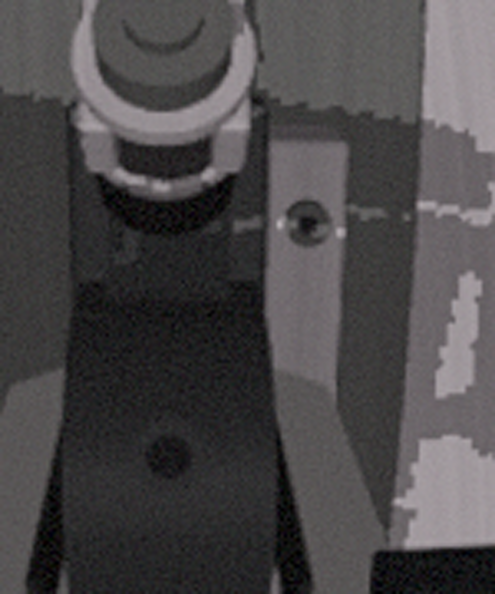

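```bash
python3 - <<'E'
from h import *
ims=[]
for n in ['w9','w12']:
    p,d,c=load(n)
    ims.append(cv2.resize(p[130:200,280:385],None,fx=5,fy=5,interpolation=cv2.INTER_CUBIC))
im=np.vstack(ims);im=np.clip(im.astype(float)*2,0,255).astype(np.uint8)
save('c14.png',im[:, :]);print(im.shape)
E
```

```text
(700, 525, 3)
```

View pics/c14.png

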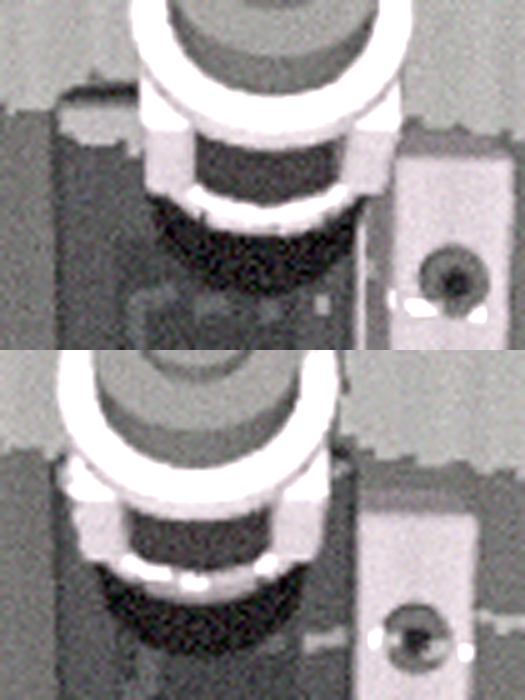

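```bash
python3 - <<'E'
from h import *
ux=np.array([-.163,-.9866,0]);uy=np.array([.9866,-.163,0]);O=np.array([531.6,-68.8,0])
f=lambda w:(((w-O)@ux).round(1),((w-O)@uy).round(1))
for n,off,pts in [('w9',0,[('bolt',455,283,37),('edgeTop',100,104,42),('edgedark',100,92,42),('railend',450,152,37),('side',55,200,42)]),('w12',350,[('bolt',415,638,37),('edgedarkL',65,458,42),('edgeR',345,462,42),('lightR',345,470,42),('railend',415,515,37),('side',55,550,42)])]:
    _,_,c=load(n)
    for k,x,y,z in pts: print(n,k,f(wray(x/5+280-.4,(y-off)/5+130-.4,z,c)))
p,_=camera('scene');save('s2.png',cv2.resize(p[160:250,260:370],None,fx=5,fy=5,interpolation=cv2.INTER_CUBIC))
E
```

```text
w9 bolt (np.float64(25.9), np.float64(28.2))
w9 edgeTop (np.float64(2.2), np.float64(-16.5))
w9 edgedark (np.float64(0.7), np.float64(-16.5))
w9 railend (np.float64(8.8), np.float64(27.0))
w9 side (np.float64(14.0), np.float64(-22.3))
w12 bolt (np.float64(25.5), np.float64(27.9))
w12 edgedarkL (np.float64(1.5), np.float64(-16.1))
w12 edgeR (np.float64(2.1), np.float64(17.9))
w12 lightR (np.float64(3.1), np.float64(18.0))
w12 railend (np.float64(9.5), np.float64(27.4))
w12 side (np.float64(13.0), np.float64(-17.6))
```

View pics/s2.png

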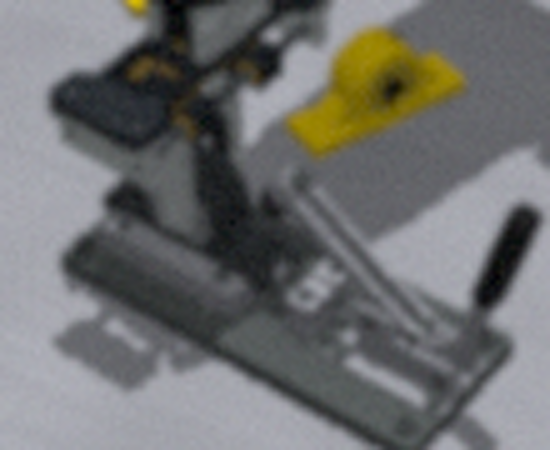

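Request:
jog_arm(
  turn=[
    [0, 0, 0],
    [0, 0, 0.5],
    [0, 0, 0],
    [0, 0, 0],
    [0, 0, 0],
  ],
  dp=[
    [0, 0, 0],
    [0.05, -0.05, 0],
    [0, 0, -0.03],
    [0, 0, 0],
    [0, 0, 0],
  ],
  gripper=[0.62, 0.62, 0.62, 1, 1],
  grip_force=10,
)

```text
clock: 15.72
eef_pos: [521.9, -127.5, 51.1]
eef_rot: [2.937, 1.568, 2.773]
wrist_force: [-0.8, -0.1, -0.3]
finger_gap: 34.2
```

```bash
python3 - <<'E'
from h import *
st()
E
```

```text
t 15.72 tcp [ 521.9 -127.5   51.1] F [-0.8 -0.1 -0.3] gap 34.2 j [-0.31  0.45  1.7   0.    0.99 -0.14] yaw_y 80.56 tilt [-1.     0.001 -0.003]
```

Request:
jog_arm(
  turn=[
    [0, 0, 0],
    [0, 0, 0],
  ],
  dp=[
    [0, 0.07, 0],
    [0, 0.07, 0],
  ],
  gripper=[1, 1],
)

```text
clock: 15.98
eef_pos: [521.9, -127.3, 51.1]
eef_rot: [-2.531, 1.568, -2.696]
wrist_force: [-3.8, -7.6, 1.3]
finger_gap: 34.1
```

Request:
jog_arm(
  turn=[
    [0, 0, 0],
    [0, 0, 0],
  ],
  dp=[
    [0, 0.1, 0],
    [0, 0.1, 0],
  ],
  gripper=[1, 1],
)

```text
clock: 16.23
eef_pos: [521.9, -127.3, 51.3]
eef_rot: [-2.021, 1.565, -2.186]
wrist_force: [-3.7, -8.5, 0.8]
finger_gap: 34.1
```

```bash
python3 - <<'E'
from h import *
st()
E
```

```text
t 16.23 tcp [ 521.9 -127.3   51.3] F [-3.7 -8.5  0.8] gap 34.1 j [-0.3   0.45  1.7  -0.01  0.99 -0.14] yaw_y 80.55 tilt [-1.    -0.005 -0.002]
```

Request:
jog_arm(
  turn=[
    [0, 0, 0],
    [0, 0, 0],
    [0, 0, 0],
    [0, 0, 0],
    [0, 0, 0],
    [0, 0, 0],
  ],
  dp=[
    [0, 0, 0],
    [0, 0, 0],
    [0, 0, 0],
    [-3, 0, 0],
    [-5, 0, 0],
    [-4, 0, 0],
  ],
  gripper=[0.5, 0.3, 0.3, 0.3, 0.3, 0.3],
)

```text
clock: 16.98
eef_pos: [521.5, -125.8, 171.5]
eef_rot: [-2.723, 1.563, -2.888]
wrist_force: [0.3, 0.1, 0.1]
finger_gap: 65.6
```

```bash
python3 - <<'E'
from h import *
st()
snap('w13')
E
```

```text
t 16.98 tcp [ 521.5 -125.8  171.5] F [0.3 0.1 0.1] gap 65.6 j [-0.3   0.3   1.6  -0.    1.25 -0.14] yaw_y 80.56 tilt [-1.    -0.003 -0.007]
```

View pics/w13.png

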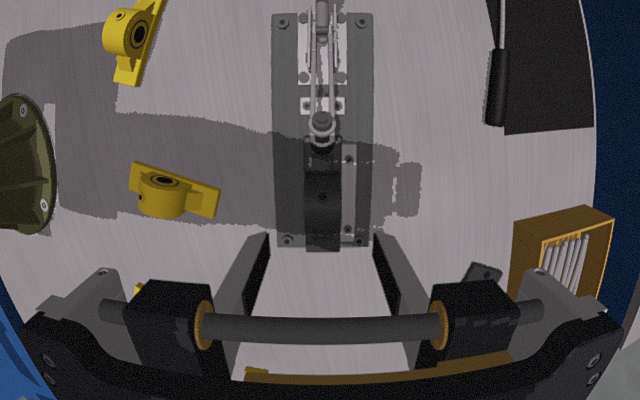

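```bash
python3 - <<'E'
from h import *
p,d,c=load('w13')
im=cv2.resize(p[100:260,260:390],None,fx=4,fy=4,interpolation=cv2.INTER_CUBIC)
save('c15.png',np.clip(im[:600].astype(float)*2,0,255).astype(np.uint8))
E
```

```text
(no output)
```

View pics/c15.png

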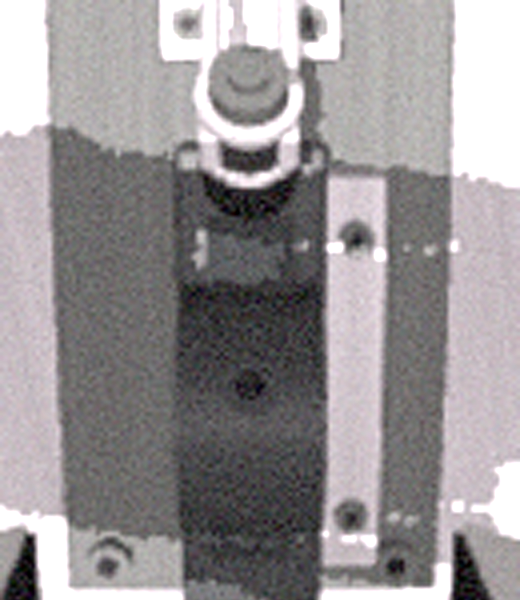

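Request:
jog_arm(
  turn=[
    [0, 0, 0],
    [0, 0, 0],
    [0, 0, 0],
    [0, 0, 0],
    [0, 0, 0],
    [0, 0, 0],
  ],
  dp=[
    [0, -4.5, 0],
    [0, -4.5, 0],
    [4, 0, 0],
    [4, 0, 0],
    [3.5, 0, 0],
    [1.5, 0, 0],
  ],
  gripper=[1, 1, 1, 1, 1, 1],
)

```text
clock: 17.77
eef_pos: [510.2, -218.7, 46.2]
eef_rot: [-0.636, 1.561, -0.8]
wrist_force: [0.3, -0.7, 1.0]
finger_gap: 9.2
```

```bash
python3 - <<'E'
from h import *
st()
snap('w14')
E
```

```text
t 17.77 tcp [ 510.2 -218.7   46.2] F [ 0.3 -0.7  1. ] gap 9.2 j [-0.47  0.49  1.66 -0.    0.98 -0.3 ] yaw_y 80.61 tilt [-1.    -0.006  0.007]
```

View pics/w14.png

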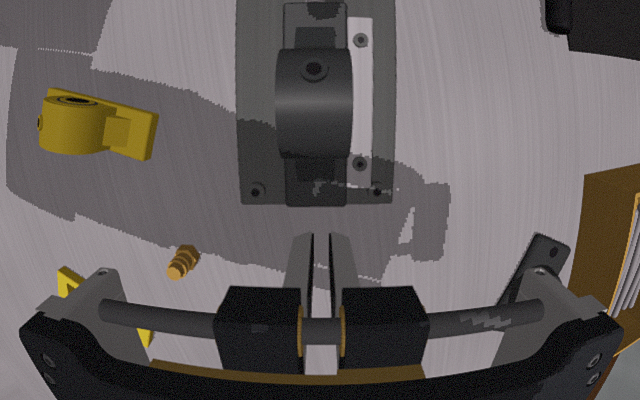

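Request:
jog_arm(
  turn=[
    [0, 0, 0],
    [0, 0, 0],
    [0, 0, 0],
    [0, 0, 0],
  ],
  dp=[
    [1.2, 0, -0.4],
    [0, 0.5, 0],
    [0, 0.5, 0],
    [0, 0.3, 0],
  ],
  gripper=[1, 1, 1, 1],
)

```text
clock: 18.32
eef_pos: [509.6, -204.8, 35.4]
eef_rot: [-0.539, 1.558, -0.702]
wrist_force: [0.2, -0.6, 0.3]
finger_gap: 0.2
```

Request:
jog_arm(
  turn=[
    [0, 0, 0],
    [0, 0, 0],
  ],
  dp=[
    [0, 0.1, 0],
    [0, 0.1, 0],
  ],
  gripper=[1, 1],
)

```text
clock: 18.58
eef_pos: [509.9, -204.2, 35.9]
eef_rot: [-0.706, 1.556, -0.868]
wrist_force: [-3.2, -11.7, -3.1]
finger_gap: 0.4
```

```bash
python3 - <<'E'
from h import *
st()
snap('w15')
E
```

```text
t 18.57 tcp [ 509.9 -204.2   35.9] F [ -3.2 -11.7  -3.1] gap 0.4 j [-0.44  0.49  1.69 -0.01  0.95 -0.28] yaw_y 80.68 tilt [-1.    -0.01   0.012]
```

View pics/w15.png

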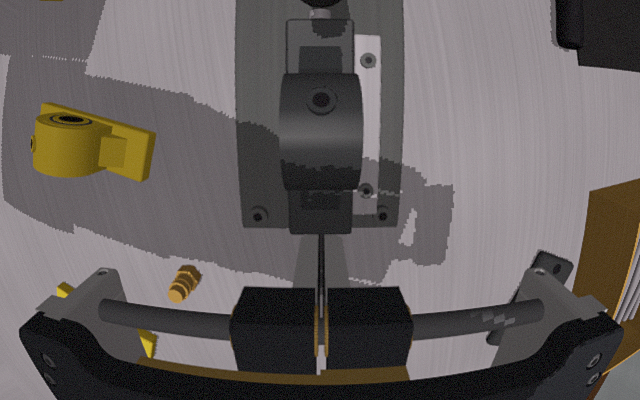

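Request:
jog_arm(
  turn=[
    [0, 0, 0],
    [0, 0, 0],
    [0, 0, 0],
    [0, 0, 0],
    [0, 0, 0],
    [0, 0, 0],
  ],
  dp=[
    [0, -0.5, 0],
    [0, -1.5, 0],
    [-5, 0, 0],
    [-5, 0, 0],
    [-5, 0, 0],
    [-5, 0, 0],
  ],
  gripper=[1, 1, 1, 1, 1, 1],
)

```text
clock: 19.38
eef_pos: [502.7, -225.0, 239.5]
eef_rot: [-0.871, 1.561, -1.035]
wrist_force: [1.0, -0.1, -0.3]
finger_gap: 0.1
```

```bash
cat >> h.py <<'E'
ux=np.array([-.163,-.9866,0]);uy=np.array([.9866,-.163,0]);O=np.array([531.6,-68.8,0])
def fx():
    s,R=st();w=s['eef_pos']-O;print('fixture tcp',(w@ux).round(1),(w@uy).round(1),s['eef_pos'][2].round(1),'F fx',(s['wrist_force']@ux).round(1),(s['wrist_force']@uy).round(1),s['wrist_force'][2].round(1))
E
python3 - <<'E'
from h import *
fx()
E
```

```text
t 19.38 tcp [ 502.7 -225.   239.5] F [ 1.  -0.1 -0.3] gap 0.1 j [-0.48  0.27  1.48 -0.01  1.38 -0.32] yaw_y 80.61 tilt [-1.    -0.007  0.006]
fixture tcp 158.8 -3.0 239.5 F fx -0.1 1.0 -0.3
```

Request:
jog_arm(
  turn=[
    [0, 0.3, 0.4],
    [0, 0, 0],
    [0, 0, 0],
    [0, 0, 0],
    [0, 0, 0],
  ],
  dp=[
    [0, 5.4, 0.3],
    [0, 5.4, 0],
    [0, 5.4, 0],
    [0, 5.4, 0],
    [0, 5.0, 0],
  ],
  gripper=[1, 1, 1, 1, 1],
)

```text
clock: 20.0
eef_pos: [552.0, 37.5, 244.9]
eef_rot: [-0.106, 1.56, -0.277]
wrist_force: [1.3, -0.5, 0.2]
finger_gap: 0.5
```

```bash
python3 - <<'E'
from h import *
fx();snap('w16');p,d=camera('scene');save('s3.png',cv2.resize(p[140:260,250:400],None,fx=4,fy=4,interpolation=cv2.INTER_CUBIC))
E
```

```text
t 20.0 tcp [552.   37.5 244.9] F [ 1.3 -0.5  0.2] gap 0.5 j [ 0.    0.27  1.46 -0.    1.39  0.17] yaw_y 80.18 tilt [-1.    -0.001  0.011]
fixture tcp -108.2 2.8 244.9 F fx 0.3 1.4 0.2
```

View pics/w16.png

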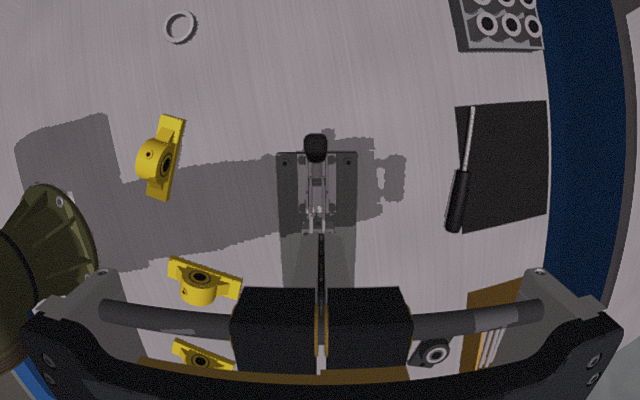

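View pics/s3.png

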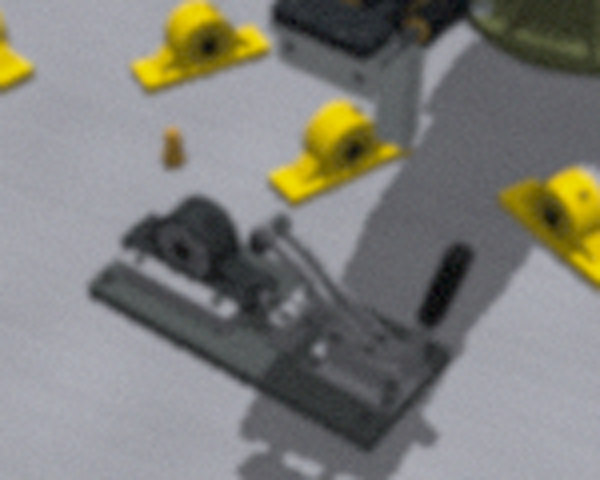

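```bash
python3 - <<'E'
from h import *
p,d,c=load('w16');T=c['world_from_camera'];K=c['K']
def wp(u,v):
    a=(np.array([u-K[0,2],v-K[1,2]]))/K[0,0];th=np.hypot(*a);r=np.array([a[0]/th*np.sin(th),a[1]/th*np.sin(th),np.cos(th)])
    w=T[:3,:3]@(r*d[v,u]/r[2])+T[:3,3]-O
    return (w@ux).round(1),(w@uy).round(1),w[2].round(1)
for v in range(130,176,4): print(v,d[v,316].round(0),wp(316,v),wp(306,v),wp(326,v))
E
```

```text
130 414.0 (np.float64(-163.8), np.float64(0.7), np.float64(-0.6)) (np.float64(-163.9), np.float64(-13.0), np.float64(-1.2)) (np.float64(-163.6), np.float64(14.3), np.float64(-0.8))
134 245.0 (np.float64(-171.4), np.float64(1.3), np.float64(173.1)) (np.float64(-158.3), np.float64(-13.1), np.float64(-2.5)) (np.float64(-158.0), np.float64(14.3), np.float64(-1.9))
138 243.0 (np.float64(-168.4), np.float64(1.3), np.float64(175.8)) (np.float64(-168.3), np.float64(-6.8), np.float64(173.5)) (np.float64(-152.7), np.float64(14.2), np.float64(-0.1))
142 244.0 (np.float64(-165.3), np.float64(1.2), np.float64(176.6)) (np.float64(-165.2), np.float64(-6.8), np.float64(175.0)) (np.float64(-164.9), np.float64(9.3), np.float64(173.8))
146 0.0 (np.float64(-190.4), np.float64(2.3), np.float64(423.3)) (np.float64(-162.1), np.float64(-6.8), np.float64(175.9)) (np.float64(-161.7), np.float64(9.2), np.float64(174.0))
150 244.0 (np.float64(-159.1), np.float64(1.2), np.float64(178.4)) (np.float64(-158.7), np.float64(-6.9), np.float64(174.8)) (np.float64(-158.1), np.float64(9.3), np.float64(171.7))
154 250.0 (
[... 376 characters left out ...]
131.9), np.float64(0.5), np.float64(74.2)) (np.float64(-127.2), np.float64(-12.0), np.float64(45.1)) (np.float64(-126.7), np.float64(12.8), np.float64(44.2))
166 365.0 (np.float64(-125.0), np.float64(0.4), np.float64(61.6)) (np.float64(-122.1), np.float64(-12.1), np.float64(44.7)) (np.float64(-122.3), np.float64(12.6), np.float64(47.7))
170 372.0 (np.float64(-119.1), np.float64(0.3), np.float64(56.5)) (np.float64(-117.2), np.float64(-12.1), np.float64(45.8)) (np.float64(-117.0), np.float64(12.7), np.float64(46.1))
174 378.0 (np.float64(-113.2), np.float64(0.2), np.float64(51.7)) (np.float64(-112.0), np.float64(-12.3), np.float64(45.0)) (np.float64(-111.4), np.float64(12.7), np.float64(43.7))
```

Request:
jog_arm(
  turn=[
    [-0.4, 0.6, 0],
    [0, 0, 0],
    [0, 0, 0],
    [0, 0, 0],
  ],
  dp=[
    [3.5, 0.8, -0.2],
    [3.5, 0, 0],
    [2.5, 0, 0],
    [0, 0, 0],
  ],
  gripper=[1, 1, 1, 1],
)

```text
clock: 20.6
eef_pos: [552.8, 44.5, 148.2]
eef_rot: [-0.177, 1.569, -0.337]
wrist_force: [-0.4, 0.1, 0.6]
finger_gap: 0.2
```

```bash
python3 - <<'E'
from h import *
fx()
E
```

```text
t 20.6 tcp [552.8  44.5 148.2] F [-0.4  0.1  0.6] gap 0.2 j [ 0.01  0.36  1.58 -0.    1.2   0.18] yaw_y 80.81 tilt [-1.    -0.     0.002]
fixture tcp -115.2 2.4 148.2 F fx -0.1 -0.4 0.6
```

Request:
jog_arm(
  turn=[
    [0, 0, 0],
    [0, 0, 0],
    [0, 0, 0],
    [0, 0, 0],
  ],
  dp=[
    [0, 1.2, -0.1],
    [0, 0.6, 0],
    [0, 0.4, 0],
    [0, 0.4, 0],
  ],
  gripper=[1, 1, 1, 1],
)

```text
clock: 21.1
eef_pos: [557.6, 70.9, 151.8]
eef_rot: [0.035, 1.565, -0.126]
wrist_force: [-1.1, -2.3, -0.9]
finger_gap: 0.5
```

```bash
python3 - <<'E'
from h import *
fx()
E
```

```text
t 21.1 tcp [557.6  70.9 151.8] F [-1.1 -2.3 -0.9] gap 0.5 j [ 0.06  0.37  1.55 -0.    1.21  0.22] yaw_y 80.76 tilt [-1.     0.     0.006]
fixture tcp -142.1 2.8 151.8 F fx 2.4 -0.7 -0.9
```

Request:
jog_arm(
  turn=[
    [0, 0, 0],
    [0, 0, 0],
    [0, 0, 0],
    [0, 0, 0],
  ],
  dp=[
    [0.5, 0.8, -0.1],
    [0.5, 0.8, 0],
    [0.5, 0.9, 0],
    [0.5, 0.9, 0],
  ],
  gripper=[1, 1, 1, 1],
)

```text
clock: 21.6
eef_pos: [563.1, 106.8, 131.8]
eef_rot: [0.078, 1.562, -0.084]
wrist_force: [-0.3, -1.4, 3.5]
finger_gap: 0.2
```

```bash
python3 - <<'E'
from h import *
fx()
E
```

```text
t 21.6 tcp [563.1 106.8 131.8] F [-0.3 -1.4  3.5] gap 0.2 j [ 0.12  0.41  1.54 -0.    1.17  0.29] yaw_y 80.75 tilt [-1.     0.001  0.009]
fixture tcp -178.3 2.5 131.8 F fx 1.5 -0.0 3.5
```

Request:
jog_arm(
  turn=[
    [0, 0, 0],
    [0, 0, 0],
    [0, 0, 0],
  ],
  dp=[
    [0.6, 0.7, -0.1],
    [0.6, 0.7, 0],
    [0.6, 0.7, 0],
  ],
  gripper=[1, 1, 1],
)

```text
clock: 21.98
eef_pos: [566.0, 129.4, 112.4]
eef_rot: [0.084, 1.562, -0.077]
wrist_force: [0.5, -2.7, 2.0]
finger_gap: 0.6
```

```bash
python3 - <<'E'
from h import *
fx();snap('w17');p,d=camera('scene');save('s4.png',cv2.resize(p[140:260,250:400],None,fx=4,fy=4,interpolation=cv2.INTER_CUBIC))
E
```

```text
t 21.98 tcp [566.  129.4 112.4] F [ 0.5 -2.7  2. ] gap 0.6 j [ 0.16  0.45  1.54 -0.    1.14  0.32] yaw_y 80.76 tilt [-1.     0.001  0.009]
fixture tcp -201.2 1.6 112.4 F fx 2.6 1.0 2.0
```

View pics/s4.png

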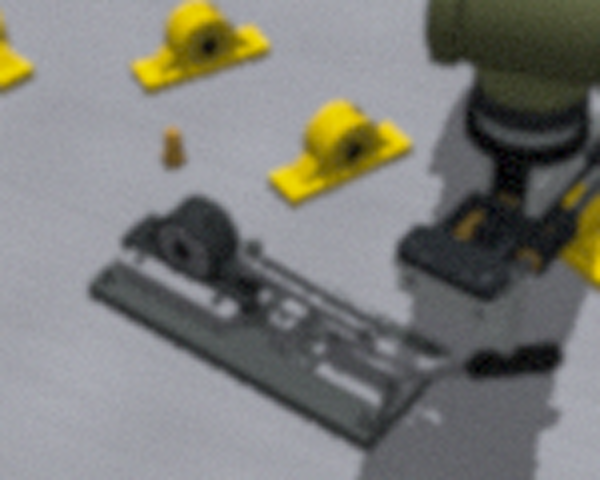

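View pics/w17.png

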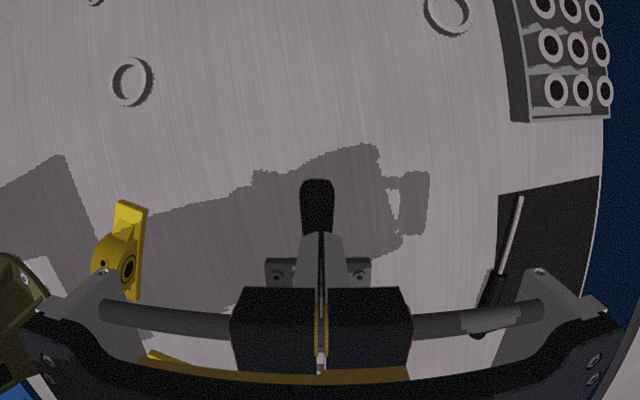

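Request:
jog_arm(
  turn=[
    [0, 0, 0],
    [0, 0, 0],
  ],
  dp=[
    [0.5, 0.35, -0.05],
    [0.5, 0.35, 0],
  ],
  gripper=[1, 1],
)

```text
clock: 22.32
eef_pos: [567.0, 136.8, 102.8]
eef_rot: [0.153, 1.561, -0.008]
wrist_force: [-3.0, -1.5, 10.0]
finger_gap: 0.3
```

Request:
jog_arm(
  turn=[
    [0, 0, 0],
    [0, 0, 0],
  ],
  dp=[
    [0.5, 0.3, -0.05],
    [0.5, 0.3, 0],
  ],
  gripper=[1, 1],
)

```text
clock: 22.58
eef_pos: [568.1, 143.1, 93.9]
eef_rot: [0.208, 1.559, 0.046]
wrist_force: [-3.2, -1.3, 8.9]
finger_gap: 0.2
```

```bash
python3 - <<'E'
from h import *
fx()
E
```

```text
t 22.57 tcp [568.1 143.1  93.9] F [-3.2 -1.3  8.9] gap 0.2 j [ 0.18  0.48  1.54 -0.    1.11  0.35] yaw_y 80.75 tilt [-1.     0.002  0.011]
fixture tcp -215.0 1.4 93.9 F fx 1.8 -3.0 8.9
```

Request:
jog_arm(
  turn=[
    [0, 0, 0],
    [0, 0, 0],
  ],
  dp=[
    [0.4, 0.2, 0],
    [0.4, 0.17, 0],
  ],
  gripper=[1, 1],
)

```text
clock: 22.82
eef_pos: [568.7, 147.3, 86.6]
eef_rot: [0.288, 1.559, 0.126]
wrist_force: [-1.8, 0.9, 5.7]
finger_gap: 0.5
```

Request:
jog_arm(
  turn=[
    [0, 0, 0],
    [0, 0, 0],
  ],
  dp=[
    [0.3, 0.12, 0],
    [0.3, 0.12, 0],
  ],
  gripper=[1, 1],
)

```text
clock: 23.08
eef_pos: [569.1, 150.3, 80.6]
eef_rot: [0.368, 1.558, 0.206]
wrist_force: [-0.2, 1.5, 2.6]
finger_gap: 0.8
```

```bash
python3 - <<'E'
from h import *
fx()
E
```

```text
t 23.07 tcp [569.1 150.3  80.6] F [-0.2  1.5  2.6] gap 0.8 j [0.2  0.5  1.54 0.   1.08 0.36] yaw_y 80.71 tilt [-1.     0.004  0.012]
fixture tcp -222.2 1.3 80.6 F fx -1.4 -0.4 2.6
```

Request:
jog_arm(
  turn=[
    [0, 0, 0],
    [0, 0, 0],
  ],
  dp=[
    [0.3, 0.1, 0],
    [0.3, 0.1, 0],
  ],
  gripper=[1, 1],
)

```text
clock: 23.32
eef_pos: [569.3, 152.2, 73.8]
eef_rot: [0.363, 1.559, 0.201]
wrist_force: [-0.3, -0.4, -0.5]
finger_gap: 0.5
```

Request:
jog_arm(
  turn=[
    [0, 0, 0],
    [0, 0, 0],
  ],
  dp=[
    [0.12, 0.03, 0],
    [0.1, 0.03, 0],
  ],
  gripper=[1, 1],
)

```text
clock: 23.58
eef_pos: [569.1, 152.7, 70.8]
eef_rot: [0.354, 1.56, 0.192]
wrist_force: [0.2, -0.9, -0.2]
finger_gap: 0.5
```

Request:
jog_arm(
  turn=[
    [0, 0, 0],
  ],
  dp=[
    [0.08, 0, 0],
  ],
  gripper=[1],
)

```text
clock: 23.7
eef_pos: [569.1, 152.7, 69.9]
eef_rot: [0.351, 1.56, 0.189]
wrist_force: [-0.4, 0.5, -0.1]
finger_gap: 0.3
```

Request:
jog_arm(
  turn=[
    [0, 0, 0],
  ],
  dp=[
    [0.06, 0, 0],
  ],
  gripper=[1],
)

```text
clock: 23.82
eef_pos: [569.2, 152.6, 69.3]
eef_rot: [0.346, 1.56, 0.184]
wrist_force: [-0.5, -0.4, 0.2]
finger_gap: 0.2
```

Request:
jog_arm(
  turn=[
    [0, 0, 0],
  ],
  dp=[
    [0.06, 0, 0],
  ],
  gripper=[1],
)

```text
clock: 23.95
eef_pos: [569.3, 152.7, 69.0]
eef_rot: [0.355, 1.56, 0.193]
wrist_force: [-1.6, -0.3, 4.4]
finger_gap: 0.3
```

Request:
jog_arm(
  turn=[
    [0, 0, 0],
  ],
  dp=[
    [0.05, 0, 0],
  ],
  gripper=[1],
)

```text
clock: 24.08
eef_pos: [569.4, 152.7, 68.8]
eef_rot: [0.361, 1.559, 0.199]
wrist_force: [-2.7, 0.2, 5.6]
finger_gap: 0.6
```

Request:
jog_arm(
  turn=[
    [0, 0, 0],
  ],
  dp=[
    [0.06, 0, 0],
  ],
  gripper=[1],
)

```text
clock: 24.2
eef_pos: [569.4, 152.8, 68.8]
eef_rot: [0.365, 1.559, 0.202]
wrist_force: [-3.6, -1.2, 8.1]
finger_gap: 0.4
```

Request:
jog_arm(
  turn=[
    [0, 0, 0],
  ],
  dp=[
    [0.08, 0, 0],
  ],
  gripper=[1],
)

```text
clock: 24.32
eef_pos: [569.4, 152.8, 68.7]
eef_rot: [0.364, 1.559, 0.202]
wrist_force: [-4.9, -1.0, 9.0]
finger_gap: 0.6
```

At the rigid stop with about 10 N. Let go and lift clear, then check.

Request:
jog_arm(
  turn=[
    [0, 0, 0],
    [0, 0, 0],
    [0, 0, 0],
    [0, 0, 0],
    [0, 0, 0],
  ],
  dp=[
    [-0.3, 0, 0],
    [-3, 0, 0],
    [-5, 0, 0],
    [-5, 0, 0],
    [-3, -5, 0],
  ],
  gripper=[1, 1, 1, 1, 1],
)

```text
clock: 24.95
eef_pos: [558.4, 103.8, 233.6]
eef_rot: [0.327, 1.564, 0.168]
wrist_force: [0.9, -0.6, -0.2]
finger_gap: 0.9
```

Request:
jog_arm(
  turn=[
    [0, 0, 0],
    [0, 0, 0],
    [0, 0, 0],
    [0, 0, 0],
    [0, 0, 0],
  ],
  dp=[
    [0, -5, 0],
    [0, -5, 0],
    [0, -5, 0],
    [0, -5, 0],
    [0, -2, 0],
  ],
  gripper=[1, 1, 1, 1, 1],
)

```text
clock: 25.58
eef_pos: [522.4, -121.2, 236.5]
eef_rot: [0.188, 1.558, 0.029]
wrist_force: [-0.6, 1.4, -0.2]
finger_gap: 0.2
```

```bash
python3 - <<'E'
from h import *
fx();snap('w18');p,d=camera('scene');save('s5.png',cv2.resize(p[140:260,250:400],None,fx=4,fy=4,interpolation=cv2.INTER_CUBIC))
p,d=camera('top');save('t5.png',cv2.resize(p[165:245,260:460],None,fx=4,fy=4,interpolation=cv2.INTER_CUBIC))
E
```

```text
t 25.57 tcp [ 522.4 -121.2  236.5] F [-0.6  1.4 -0.2] gap 0.2 j [-0.3   0.24  1.53  0.    1.36 -0.14] yaw_y 80.88 tilt [-1.     0.002  0.013]
fixture tcp 53.2 -0.6 236.5 F fx -1.3 -0.8 -0.2
```

View pics/s5.png

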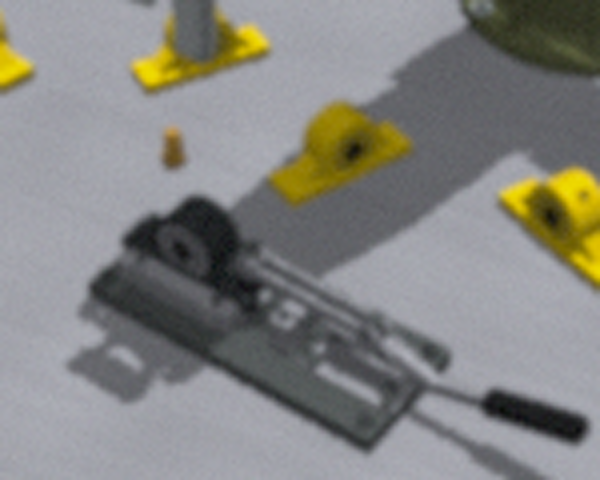

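View pics/w18.png

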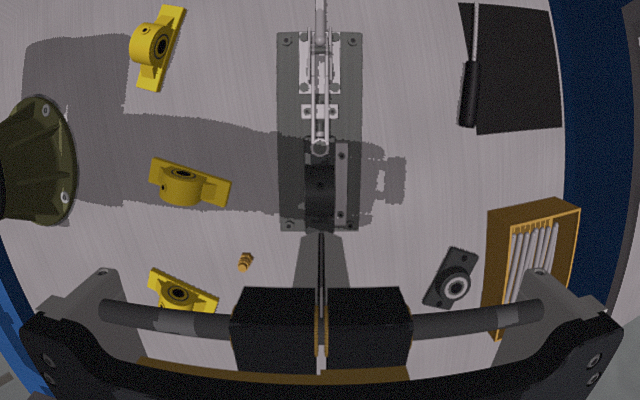

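```bash
python3 - <<'E'
from h import *
p,d,c=load('w18')
im=cv2.resize(p[95:240,270:380],None,fx=4,fy=4,interpolation=cv2.INTER_CUBIC)
save('c16.png',np.clip(im.astype(float)*2,0,255).astype(np.uint8))
p,d=camera('top')
m=np.zeros((400,640),bool);m[160:215,255:300]=p[160:215,255:300].max(-1)<45
for v,u in np.argwhere(m)[::6]:
    w=world('top',u,v,d[v,u])-O;print(u,v,(w@ux).round(0),(w@uy).round(0),w[2].round(0), 'grip face z expected', round(33+ (-(w@ux)-126)*np.tan(np.radians(14))+9.3,0))
E
```

```text
255 190 -252.0 6.0 69.0 grip face z expected 74.0
259 191 -240.0 5.0 70.0 grip face z expected 71.0
258 192 -242.0 1.0 73.0 grip face z expected 71.0
264 192 -224.0 4.0 69.0 grip face z expected 67.0
256 193 -247.0 -3.0 72.0 grip face z expected 73.0
262 193 -229.0 -1.0 72.0 grip face z expected 68.0
268 193 -212.0 3.0 63.0 grip face z expected 64.0
256 194 -246.0 -7.0 74.0 grip face z expected 72.0
262 194 -229.0 -3.0 68.0 grip face z expected 68.0
268 194 -211.0 -0.0 65.0 grip face z expected 64.0
255 195 -250.0 -10.0 71.0 grip face z expected 73.0
261 195 -232.0 -6.0 66.0 grip face z expected 69.0
267 195 -214.0 -3.0 63.0 grip face z expected 64.0
273 195 -197.0 0.0 57.0 grip face z expected 60.0
262 196 -229.0 -9.0 66.0 grip face z expected 68.0
268 196 -211.0 -5.0 59.0 grip face z expected 64.0
263 197 -225.0 -12.0 65.0 grip face z expected 67.0
269 197 -206.0 -9.0 67.0 grip face z expected 62.0
271 198 -201.0 -11.0 60.0 grip face z expected 61.0
```

View pics/c16.png

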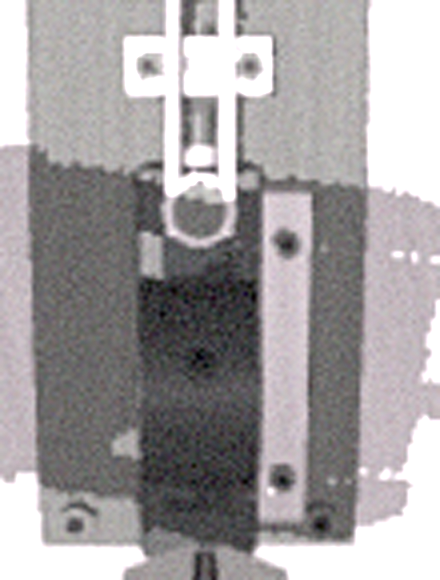

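Request:
jog_arm(
  turn=[
    [0, 0.7, 0],
    [0, 0, 0],
    [0, 0, 0],
    [0, 0, 0],
    [0, 0, 0],
    [0, 0, 0],
    [0, 0, 0],
  ],
  dp=[
    [0, -5.2, 0],
    [0, -5.2, 0],
    [5.5, 0, 0],
    [5.5, 0, 0],
    [5, 0, 0],
    [3, 0, 0],
    [0, 0, 0],
  ],
  gripper=[1, 1, 1, 1, 1, 1, 1],
)

```text
clock: 26.65
eef_pos: [510.3, -216.2, 41.7]
eef_rot: [0.764, 1.567, 0.616]
wrist_force: [0.0, -0.0, 0.9]
finger_gap: 0.4
```

```bash
python3 - <<'E'
from h import *
fx()
E
```

```text
t 26.65 tcp [ 510.3 -216.2   41.7] F [ 0.  -0.   0.9] gap 0.4 j [-0.47  0.5   1.66  0.    0.98 -0.32] yaw_y 81.55 tilt [-1.     0.003  0.003]
fixture tcp 148.9 3.0 41.7 F fx 0.0 0.0 0.9
```

Request:
jog_arm(
  turn=[
    [0.9, 0, 0],
    [0, 0, 0],
    [0, 0, 0],
    [0, 0, 0],
  ],
  dp=[
    [0.7, 0.3, -0.3],
    [0, 0.5, 0],
    [0, 0.2, 0],
    [0, 0.1, 0],
  ],
  gripper=[1, 1, 1, 1],
)

```text
clock: 27.15
eef_pos: [511.0, -204.2, 38.4]
eef_rot: [0.021, 1.563, -0.142]
wrist_force: [-5.1, -9.5, -2.2]
finger_gap: 0.1
```

```bash
python3 - <<'E'
from h import *
fx()
E
```

```text
t 27.15 tcp [ 511.  -204.2   38.4] F [-5.1 -9.5 -2.2] gap 0.1 j [-0.45  0.49  1.68  0.    0.96 -0.29] yaw_y 80.69 tilt [-1.     0.     0.008]
fixture tcp 137.0 1.8 38.4 F fx 10.2 -3.5 -2.2
```

Request:
jog_arm(
  turn=[
    [0, 0, 0],
  ],
  dp=[
    [0, 0.1, 0],
  ],
  gripper=[1],
)

```text
clock: 27.28
eef_pos: [511.0, -204.2, 38.7]
eef_rot: [-0.19, 1.562, -0.353]
wrist_force: [-3.1, -9.9, -3.7]
finger_gap: 0.6
```

Request:
jog_arm(
  turn=[
    [0, 0, 0],
    [0, 0, 0],
    [0, 0, 0],
    [0, 0, 0],
    [0, 0, 0],
  ],
  dp=[
    [0, -0.2, 0],
    [0, -2, 0],
    [-4, -2, 0],
    [-5, 0, 0],
    [0, 0, 0],
  ],
  gripper=[1, 1, 1, 1, 1],
)

```text
clock: 27.9
eef_pos: [502.8, -250.5, 132.6]
eef_rot: [-0.171, 1.561, -0.335]
wrist_force: [-1.0, 0.4, -0.2]
finger_gap: 0.4
```

```bash
python3 - <<'E'
from h import *
fx();snap('w19')
p,d,c=load('w19')
im=cv2.resize(p[0:240,200:440],None,fx=2.5,fy=2.5,interpolation=cv2.INTER_CUBIC)
save('c17.png',np.clip(im.astype(float)*1.8,0,255).astype(np.uint8))
E
```

```text
t 27.9 tcp [ 502.8 -250.5  132.6] F [-1.   0.4 -0.2] gap 0.4 j [-0.53  0.39  1.58  0.    1.16 -0.37] yaw_y 80.64 tilt [-1.    -0.002  0.01 ]
fixture tcp 183.9 1.2 132.6 F fx -0.3 -1.0 -0.2
```

View pics/c17.png

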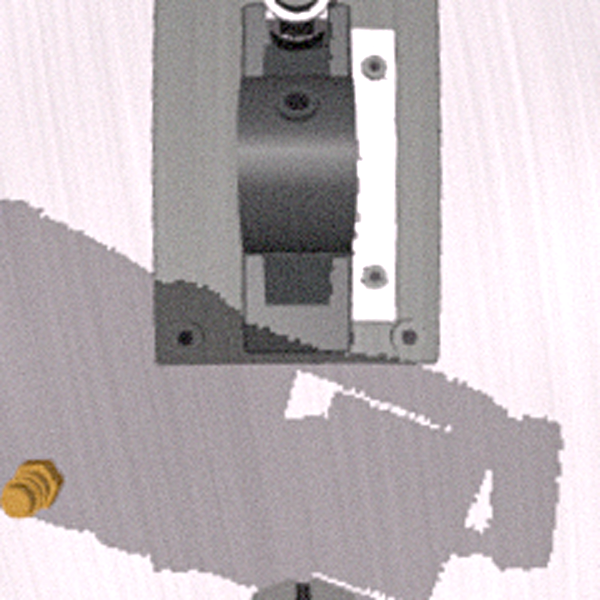

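The base's side (350, 100–345) lies along the rail face (352) with no gap, square to it, and the pad (298,30) sits on the clamp-side foot. Handing in.

```bash
python3 - <<'E'
from h import *
print(order.sign_off())
E
```

```text
the job is handed in; nothing more can be done
None
```

The bearing is in the fixture and clamped, and I handed the job in at about 28 s of the 64 s. The hand-in reports no verdict.

**What I did**
- I gripped the dark bearing by its body and set it on the rest strips; the wrist reading changed by about 20 N at touchdown.
- I slid it along to the stop screw. Sliding it sideways jammed it on the rests, so I lifted it about half a millimetre, moved it over to the rail (about 3 N), and set it down again.
- I then pushed its end against the screw and swung the handle down over centre to its rigid stop. The handle took about 10 N at most; then I let go.

**Last checks**
- **Rail:** the base lies along the rail face with no visible gap and square to it.
- **Pad:** it sits on the foot beside the end stop. I had no reading of its force.
- **Handle:** I felt it meet the stop at tip height 69 mm, where I expected it. After I let go, a noisy depth check (a few mm) agreed with it being shut.
- **End stop:** a last push of about 10 N on the bearing's end met resistance at the same place (within about 0.1 mm) as before clamping. Whether more than 0.3 N remains on the screw is inferred, not measured.

**Disagreements**
- Different views and touches put the bearing's lengthwise position 1–5 mm apart. I relied on contact instead; all the readings lie within the screw's range.
- I did not measure the bystanders afterwards. The arm touched none of them, and those in the last pictures looked unmoved.

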